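# Uncover clipped phone carriers and roll their seals flat

### The job

Slide each carrier's tab fully home under the lip of the hold-down rail and leave it there, so that its clipped-on cover can be lifted off without ever lifting the carrier from the bench; set every cover upright on the blue mat, also one that stands on the bench with no carrier under it. With the hand roller, roll each phone's orange seal strip down firmly along its whole length until it is flush, and stand the roller back on the red mat. Keep the fingers off the carriers, phones and strips, and do not disturb the things behind the rail.

Things in the scene. Friction and masses are not known exactly. Their poses are not given: they have to be found in the camera images.
- rail: aluminium hold-down rail fixed to the bench, 460 mm long along its y. Origin on the bench under the front edge of its lip; x points away from the robot into the rail. The lip reaches from x = 0 to 18 mm, its underside 9 mm and its top 14 mm above the bench; at x = 18 mm stands a solid stop, 22 mm high and 22 mm thick
- blue_mat: blue silicone mat fixed to the bench, 310 (x) x 180 (y) x 2 mm, origin at the centre of its underside: where covers are put down
- red_mat: red silicone mat fixed to the bench, 170 (x) x 150 (y) x 2 mm, origin at the centre of its underside: the roller's place
- roller: tandem hand roller, 0.37 kg, standing on two free-turning rubber wheels (26 mm diameter, 28 mm wide, axes along y at x = +-17 mm). Origin between the wheels at their lowest point; it rolls along its x. Steel frame 60 x 42 mm up to 37 mm high, above it a green grip bar 60 (x) x 16 (y) mm from 37 to 71 mm high. It works the same either way round
- carrierA: carrier A: loose aluminium plate, 0.33 kg, 122 (x, from -62 to +60) x 80 (y) x 6 mm; on its +x side a green-ended tab, 40 wide x 6 mm, its tip at x = 84 mm (so the origin is 66 mm before the lip's edge when the tab meets the stop). A small black phone, 104 x 56 mm, is fixed on it, its top 15 mm above the bench. Origin at the underside of the plate, below the phone's centre
- sealA0 (a joint): press-down of piece 0 of phone A's orange seal strip, three pieces 8 mm wide, 32 mm long in a row along the carrier's x; this one is centred at x = -32, y = 14 mm of the carrier. 0 = 3 mm proud of the phone's top, 0.003 = flush. A piece needs about 3 N and stays where it is pressed
- sealA1 (a joint): press-down of piece 1 of phone A's orange seal strip, three pieces 8 mm wide, 32 mm long in a row along the carrier's x; this one is centred at x = 0, y = 14 mm of the carrier. 0 = 3 mm proud of the phone's top, 0.003 = flush. A piece needs about 3 N and stays where it is pressed
- sealA2 (a joint): press-down of piece 2 of phone A's orange seal strip, three pieces 8 mm wide, 32 mm long in a row along the carrier's x; this one is centred at x = 32, y = 14 mm of the carrier. 0 = 3 mm proud of the phone's top, 0.003 = flush. A piece needs about 3 N and stays where it is pressed
- coverA: cover A: grey hood, 0.12 kg, 118 (x) x 70 (y) x 31 mm, open below, nested over the phone, rim on the plate (or, empty, on the bench), axes along the carrier's. Origin at the centre of the rim plane. On top a yellow bar 80 (x) x 14 (y) mm, 31 to 55 mm above the rim. Spring clips on the carrier (x = 42 mm) grip it with about 5 N, more than the carrier weighs, until it has risen 10 mm off the carrier
- carrierB: carrier B: loose aluminium plate, 0.33 kg, 122 (x, from -62 to +60) x 80 (y) x 6 mm; on its +x side a green-ended tab, 40 wide x 6 mm, its tip at x = 84 mm (so the origin is 66 mm before the lip's edge when the tab meets the stop). A small black phone, 104 x 56 mm, is fixed on it, its top 15 mm above the bench. Origin at the underside of the plate, below the phone's centre
- sealB0 (a joint): press-down of piece 0 of phone B's orange seal strip, three pieces 8 mm wide, 32 mm long in a row along the carrier's x; this one is centred at x = -32, y = 14 mm of the carrier. 0 = 3 mm proud of the phone's top, 0.003 = flush. A piece needs about 3 N and stays where it is pressed
- sealB1 (a joint): press-down of piece 1 of phone B's orange seal strip, three pieces 8 mm wide, 32 mm long in a row along the carrier's x; this one is centred at x = 0, y = 14 mm of the carrier. 0 = 3 mm proud of the phone's top, 0.003 = flush. A piece needs about 3 N and stays where it is pressed
- sealB2 (a joint): press-down of piece 2 of phone B's orange seal strip, three pieces 8 mm wide, 32 mm long in a row along the carrier's x; this one is centred at x = 32, y = 14 mm of the carrier. 0 = 3 mm proud of the phone's top, 0.003 = flush. A piece needs about 3 N and stays where it is pressed
- coverB: cover B: grey hood, 0.12 kg, 118 (x) x 70 (y) x 31 mm, open below, nested over the phone, rim on the plate (or, empty, on the bench), axes along the carrier's. Origin at the centre of the rim plane. On top a yellow bar 80 (x) x 14 (y) mm, 31 to 55 mm above the rim. Spring clips on the carrier (x = 42 mm) grip it with about 5 N, more than the carrier weighs, until it has risen 10 mm off the carrier
- carrierC: carrier C: loose aluminium plate, 0.33 kg, 122 (x, from -62 to +60) x 80 (y) x 6 mm; on its +x side a green-ended tab, 40 wide x 6 mm, its tip at x = 84 mm (so the origin is 66 mm before the lip's edge when the tab meets the stop). A small black phone, 104 x 56 mm, is fixed on it, its top 15 mm above the bench. Origin at the underside of the plate, below the phone's centre
- sealC0 (a joint): press-down of piece 0 of phone C's orange seal strip, three pieces 8 mm wide, 32 mm long in a row along the carrier's x; this one is centred at x = -32, y = 14 mm of the carrier. 0 = 3 mm proud of the phone's top, 0.003 = flush. A piece needs about 3 N and stays where it is pressed
- sealC1 (a joint): press-down of piece 1 of phone C's orange seal strip, three pieces 8 mm wide, 32 mm long in a row along the carrier's x; this one is centred at x = 0, y = 14 mm of the carrier. 0 = 3 mm proud of the phone's top, 0.003 = flush. A piece needs about 3 N and stays where it is pressed
- sealC2 (a joint): press-down of piece 2 of phone C's orange seal strip, three pieces 8 mm wide, 32 mm long in a row along the carrier's x; this one is centred at x = 32, y = 14 mm of the carrier. 0 = 3 mm proud of the phone's top, 0.003 = flush. A piece needs about 3 N and stays where it is pressed
- coverC: cover C: grey hood, 0.12 kg, 118 (x) x 70 (y) x 31 mm, open below, nested over the phone, rim on the plate (or, empty, on the bench), axes along the carrier's. Origin at the centre of the rim plane. On top a yellow bar 80 (x) x 14 (y) mm, 31 to 55 mm above the rim. Spring clips on the carrier (x = 42 mm) grip it with about 5 N, more than the carrier weighs, until it has risen 10 mm off the carrier
- flux: bystander: green flux bottle, 40 mm diameter, 100 mm high, standing behind the rail; origin at its underside
- driver: bystander: screwdriver 160 mm long lying behind the rail
- tray: bystander: white parts tray 60 x 80 x 30 mm behind the rail; origin at its underside
There are look-alikes about, which are no part of the job. What is shaped like the roller but yellow is not meant.

How it is judged:
By the outcome, as a careful person would: the job done as asked, in the order asked, and still so for the second after the job is handed in, with the robot touching nothing.
Of carrierA, carrierB, carrierC only 2 to 3 are there at a start; the rules pass over those that are not, and their reading is None.
At some moment in a run one of coverA, coverB, coverC may be knocked a few centimetres aside while the robot is not near it.
It also fails if it takes over 210 s, if anything falls off the work surface, if the arm or the gripper's body presses on something with over 40 N, if the wrist force passes 120 N, or if a joint passes its speed limit or range.

### The arm

A 6-joint arm with a two-finger parallel gripper is mounted at the origin on the work surface. World frame = base frame: x ahead of the robot, y to its left, z up, the work surface at z = 0. Lengths are in mm, angles in rad, forces in N, time in s.
With the tool pointing down it reaches from about 350 to 875 mm from the base axis. Payload 4.2 kg.
Tool frame: the origin (TCP) lies on the mounting face of the last link; the fingertips stand 173 mm ahead of it and the grasp point (between the pads) lies 155 mm ahead of it; z points along the fingers, y is the direction in which the jaws open and shut (so a half turn about z gives the same grasp; the last joint's range is limited). The gripper opens to 85 mm and grips with 20 to 120 N. Pads are 22 mm wide; open, the fingers measure 114 mm over their backs; the gripper's body (76 mm by 85 mm) begins 54 mm behind the grasp point. The pads swing forward as they close: fully open they stand 13 mm farther back than shut.
Start: joints at [0.259, 0.385, 0.008, 0, -1.194, -0.259], TCP at [624.98, 0.025, 404.712] pointing down, gripper open.
Joint ranges: [-3.14, 3.14], [-1.21, 2.06], [-1.07, 1.41], [-3.16, 2.05], [-2.99, -0.16], [-3.1, 3.1]. Speed limits (rad/s): [2.79, 2.79, 3.14, 3.14, 3.14, 3.14].

### API

Orientations are given as a unit quaternion [x, y, z, w].
In Python, from bench import arm gives the robot as it stands. The module is installed in compiled form; this text tells all that it offers.
- The arm moves only by the tool play_rows, never from a script. Its argument "moves" is a list of rows, each a list of 3 entries, a list of its own where there are three numbers: the shift along the world's x, y, z in units of 30 cm (1.0 is 30 cm), then the turn about the world's z in units of 30 degrees (1.0 is 30 degrees), then the gripper's target within -1 to 1 (shut at 1, half-way at 0, fully open at -1). In form: [[[x, y, z], turn, jaw], ...]. A call has 1 to 12 rows; each row is the pose to reach, as a shift and turn from the pose measured when the call began; what a row does not reach only later rows make up. A row lasts 1/8 s, in which the tool goes at most 62.5 mm and 10.7 degrees, less where a joint would pass 70% of its speed; a pose out of reach is approached as far as the arm can. A call with a number of a shift or a turn outside -1 to 1 is refused whole. A call with a gripper value outside its range is refused whole. The fingers move at their own pace and stop on an object; the grip force is fixed at half the most. Time passes only in rows, so rows that repeat a pose let the fingers close. It gives the time, the measured TCP pose, the force and the opening at its end, in the units of the state.
- arm.read_state(): the state, without advancing time (a new reading comes with each control period).
- arm.get_image(name): name is "scene" or "side" or "wrist"; returns a dict with "pixels" (480x640x3 uint8, red, green, blue), "vfov" (degrees; the focal length in pixels is half the picture's height over the tangent of half this angle, whatever the lens; pixels are square), "cx", "cy" (the principal point, pixels), "xyz" and "rotation" of the camera in the world. Camera axes: x right, y up, looking along -z (the intrinsics and any distortion apply to the point x, -y, -z); pixel columns grow to the right and rows downward; lengths in mm; the calibration is good to about 2 mm. The wrist camera is an equidistant fisheye: a pixel r from the principal point sees the ray r / f radians off the axis. A picture is of the moment at which its call begins. There is no depth.
- arm.job_done(): hands the job in, once; it reports no verdict.
Trained networks look in a picture, given as the dict that the camera call returned (one of the last four; its "shot" number tells which), for a name from the list of things; names that differ only in an ending like _2 or _b are one class to them, and where a whole thing is asked for, a point or a joint stands for the part that bears it (a point fixed in the world has none). Each returns a list of dicts, best first, with "conf" (0 to 1); they miss things now and then, are a little off and sometimes report something else, mostly with a low value. They report only what shows in the picture. A call takes as long as a camera call. They do not tell look-alikes from the thing itself.
- arm.look_for(name, picture): "centre" ([x, y, z] in mm, in world coordinates, good to about 4 mm: the middle of the surface that is visible of it).
The state is a dict: "clock": time; "joints": joint angles; "joint_vel": joint speeds; "joint_efforts": joint torques, N m; "position": TCP position; "ee_rot": TCP orientation; "contact_force": force on the tool from outside, world axes, zero at the start; "wrist_torque": the same for the moment, N m; "gripper_width": finger opening in mm.
Only numpy, scipy, OpenCV 4.12 (cv2) and the standard library are available. Lean on these libraries where they do the work, as an engineer would, in place of code of your own. Each camera call takes 0.05 s, during which the arm holds its last target.

## Working session

There is one attempt and no reset: what is moved stays moved. The work goes in short steps, Python scripts to look and compute and a tool call to move; the robot and the scene stay as the last step left them, time stands still between calls to the robot, and variables do not carry over. Pictures are saved under pics/ and viewed, and the job is handed in when it is done.

Besides the shell and the picture viewer there is one more tool, called after ">>>" by a JSON object that holds its "api" and its "payload", one argument or row to a line. play_rows: Moves the arm, as the interface text tells. Shifts and turns lie within -1 to 1; 1 stands for 30 cm of shift or 30 degrees of turn. Its arguments: {"type":"object","properties":{"moves":{"type":"array"}},"required":["moves"]}

```bash
mkdir -p pics
cat > h.py <<'E'
from bench import arm
import cv2, numpy as np
def shot(n,fn):
    p=arm.get_image(n); cv2.imwrite('pics/'+fn+'.png',p['pixels'][:,:,::-1]); return p
E
python3 - <<'E'
from h import *
s=arm.read_state(); print({k:np.round(v,3) for k,v in s.items()})
for n in ['scene','side','wrist']:
    p=shot(n,n+'0'); print(n,p['vfov'],p['cx'],p['cy'],np.round(p['xyz'],1),np.round(p['rotation'],4).tolist(),p.keys())
    for t in ['rail','blue_mat','red_mat','roller','carrierA','coverA','carrierB','coverB','carrierC','coverC','sealA0','flux','tray']:
        print(t,[(np.round(d['centre']).tolist(),round(d['conf'],2)) for d in arm.look_for(t,p)])
E
```

```text
{'clock': np.float64(0.0), 'joints': array([ 2.590e-01,  3.860e-01,  7.000e-03, -1.000e-03, -1.194e+00,
       -2.590e-01]), 'joint_vel': array([ 0.001,  0.   ,  0.   ,  0.001, -0.001,  0.   ]), 'joint_efforts': array([-1.0000e-03, -3.9229e+01,  1.8840e+01,  4.1860e+00, -5.0000e-03,
        0.0000e+00]), 'position': array([6.24803e+02, 3.70000e-02, 4.03611e+02]), 'ee_rot': array([-0.707,  0.707,  0.001, -0.001]), 'contact_force': array([1.293, 0.581, 0.284]), 'wrist_torque': array([ 0.029, -0.005,  0.   ]), 'gripper_width': np.float64(84.996)}
scene 52.9594903190837 318.5587175549148 240.10325707094694 [ 967.2 -736.3  731.9] [0.3956, 0.1081, 0.2403, 0.8798] dict_keys(['pixels', 'vfov', 'cx', 'cy', 'xyz', 'rotation', 'shot'])
rail [([619.0, -31.0, 17.0], 0.88), ([742.0, -142.0, 15.0], 0.35)]
blue_mat [([471.0, 330.0, -1.0], 0.56), ([468.0, -351.0, 1.0], 0.45)]
red_mat [([438.0, -382.0, 41.0], 0.17)]
roller [([438.0, -384.0, 41.0], 0.69), ([438.0, -502.0, 38.0], 0.62)]
carrierA [([513.0, -129.0, 4.0], 0.92)]
coverA [([466.0, -116.0, 39.0], 0.78)]
carrierB []
coverB [([485.0, 12.0, 33.0
[... 1009 characters left out ...]
 65.70646984690485 312.734861770935 238.76026055990206 [625.  -75.7 373.4] [-0.0002, -0.1495, 0.9888, 0.0] dict_keys(['pixels', 'vfov', 'cx', 'cy', 'xyz', 'rotation', 'shot'])
rail [([613.0, -19.0, 24.0], 0.76)]
blue_mat [([488.0, 292.0, 1.0], 0.97)]
red_mat []
roller [([502.0, 140.0, 37.0], 0.48)]
carrierA [([519.0, -104.0, 6.0], 0.72)]
coverA [([467.0, -98.0, 34.0], 0.71), ([729.0, 150.0, 60.0], 0.54)]
carrierB [([727.0, 149.0, 61.0], 0.71)]
coverB [([483.0, 17.0, 30.0], 0.85), ([518.0, -106.0, 7.0], 0.58)]
carrierC [([526.0, 133.0, 7.0], 0.8)]
coverC [([502.0, 142.0, 38.0], 0.86)]
sealA0 []
flux [([729.0, 148.0, 60.0], 0.79)]
tray [([744.0, -142.0, 8.0], 0.63), ([527.0, 136.0, 5.0], 0.5)]
```

View pics/scene0.png

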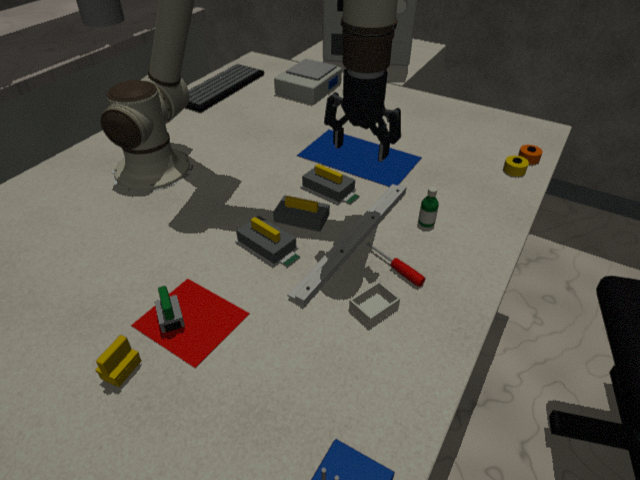

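View pics/side0.png

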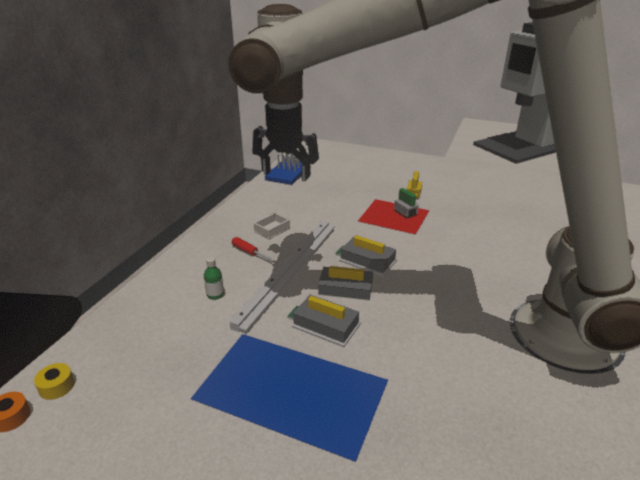

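View pics/wrist0.png

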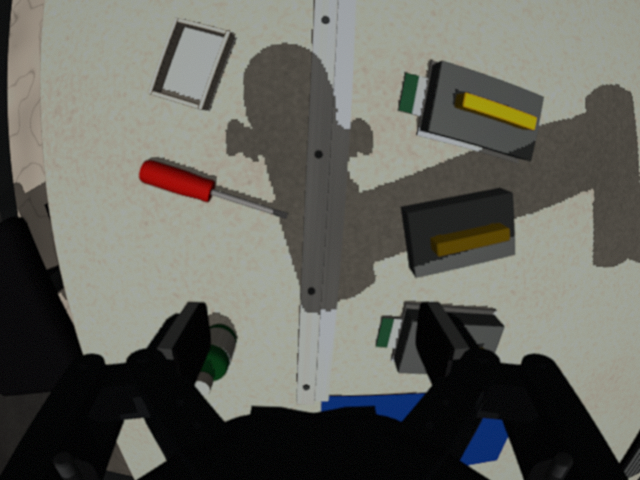

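The pictures show two carriers with green tabs: A at wrist px (430,90) and C at (390,330). The middle cover, B at (460,235), has no tab or plate. The green roller is on the red mat at scene px (168,310), and the yellow look-alike is at (118,362). Next I'll fit precise poses.

```bash
cat > h.py <<'E'
from bench import arm
import cv2, numpy as np
from scipy.spatial.transform import Rotation as R
from scipy.optimize import minimize, least_squares
def shot(n,fn):
    p=arm.get_image(n); p['name']=n; cv2.imwrite('pics/'+fn+'.png',p['pixels'][:,:,::-1]); return p
def proj(p,X):
    X=np.atleast_2d(X); c=R.from_quat(p['rotation']).inv().apply(X-np.array(p['xyz']))
    f=240/np.tan(np.radians(p['vfov'])/2); x,y,z=c[:,0],-c[:,1],-c[:,2]
    if p['name']=='wrist':
        r=np.hypot(x,y); t=np.arctan2(r,z); k=f*t/np.maximum(r,1e-9)
        return np.c_[p['cx']+k*x,p['cy']+k*y]
    return np.c_[p['cx']+f*x/z,p['cy']+f*y/z]
def ray(p,uv,z):
    uv=np.atleast_2d(uv).astype(float); f=240/np.tan(np.radians(p['vfov'])/2)
    a=(uv[:,0]-p['cx'])/f; b=(uv[:,1]-p['cy'])/f
    if p['name']=='wrist':
        t=np.hypot(a,b); k=np.where(t>1e-9,np.sin(t)/np.maximum(t,1e-9),1); d=np.c_[a*k,-b*k,-np.cos(t)]
    else: d=np.c_[a,-b,-np.ones_like(a)]
    d=R.from_quat(p['rotation']).apply(d); o=np.array(p['xyz'])
    return o+d*((z-o[2])/d[:,2])[:,None]
def hsv(p): return cv2.cvtColor(p['pixels'],cv2.COLOR_RGB2HSV)
def mask(p,col):
    h=hsv(p)
    lo,hi={'yellow':((20,120,40),(32,255,255)),'green':((55,80,30),(85,255,255)),'blue':((105,140,40),(125,255,255)),'red':((0,180,60),(8,255,255))}[col]
    return cv2.inRange(h,lo,hi)
def box(x,y,yaw,bx,by,bz):
    c,s=np.cos(yaw),np.sin(yaw)
    return np.array([[x+c*a-s*b,y+s*a+c*b,z] for a in bx for b in by for z in bz])
def fitbox(ps,col,x0,bx,by,bz,margin=25,fitz=False):
    """fit x,y,yaw of a coloured box by silhouette over pictures"""
    data=[]
    for p in ps:
        uv=proj(p,box(*x0[:3],bx,by,bz)); u0,v0=np.floor(uv.min(0)-margin).astype(int); u1,v1=np.ceil(uv.max(0)+margin).astype(int)
        u0,v0=max(u0,0),max(v0,0); u1,v1=min(u1,640),min(v1,480)
        if u1-u0<10 or v1-v0<10: continue
        m=mask(p,col)[v0:v1,u0:u1]
        n,l,st,ce=cv2.connectedComponentsWithStats(m)
        if n<2: continue
        data.append((p,u0,v0,(m>0).astype(np.float32)))
    S=8
    def cost(q):
        t=0
        for p,u0,v0,m in data:
            dz=q[3] if fitz else 0
            uv=proj(p,box(q[0],q[1],q[2]/100,bx,by,[b+dz for b in bz]))-[u0,v0]
            hull=cv2.convexHull(np.round((uv+0.5)*S).astype(np.int32))
            im=np.zeros((m.shape[0]*S,m.shape[1]*S),np.uint8); cv2.fillConvexPoly(im,hull,1)
            im=cv2.resize(im.astype(np.float32),(m.shape[1],m.shape[0]),interpolation=cv2.INTER_AREA)
            t+=np.abs(im-m).sum()/max(m.sum(),1)
        return t/len(data)
    q0=[x0[0],x0[1],x0[2]*100]+([0] if fitz else [])
    best=None
    for d in [0,8,-8]:
        q=list(q0); q[2]+=d
        sim=np.array([q]+[[q[j]+(6 if j==i else 0) for j in range(len(q))] for i in range(len(q))],float)
        r=minimize(cost,q,method='Nelder-Mead',options=dict(initial_simplex=sim,xatol=.05,fatol=1e-4))
        if best is None or r.fun<best.fun: best=r
    q=best.x.copy(); q[2]/=100
    return q,best.fun,len(data)
BAR=([-40,40],[-7,7])
E
python3 - <<'E'
from h import *
P={n:shot(n,n+'1') for n in ['scene','side','wrist']}
for nm,x0,rz in [('A',(470,-105,-.2),6),('B',(480,15,.15),0),('C',(485,145,-.1),6)]:
    bz=[rz+31,rz+55]
    for k in (['scene','side','wrist'],['scene'],['side'],['wrist']):
        if nm=='C' and 'wrist' in k: k=[z for z in k if z!='wrist']
        if not k: continue
        print(nm,k,[np.round(v,3) for v in fitbox([P[z] for z in k],'yellow',x0,*BAR,bz)[:2]])
    print('z',fitbox([P['scene'],P['side']],'yellow',x0,*BAR,bz,fitz=True)[:2])
r=fitbox([P['scene'],P['side']],'green',(440,-380,0.3),[-30,30],[-8,8],[39,73]);print('roller',r)
for n in ['scene','side']:
    for c in ['blue','red']:
        m=mask(P[n],c); k,l,st,ce=cv2.connectedComponentsWithStats(m)
        for i in range(1,k):
            if st[i,4]>1500:
                cn=cv2.findContours((l==i).astype(np.uint8),0,1)[0][0]
                h=cv2.convexHull(cn); a=cv2.approxPolyDP(h,6,True)[:,0]
                print(n,c,st[i],np.round(ray(P[n],a,2)[:,:2]).tolist())
m=mask(P['wrist'],'green');k,l,st,ce=cv2.connectedComponentsWithStats(m)
for i in range(1,k):
    if st[i,4]>50: print('g',st[i],ray(P['wrist'],ce[i],6), cv2.minAreaRect(ray(P['wrist'],np.argwhere(l==i)[:,::-1],6)[:,:2].astype(np.float32)))
E
```

```text
A ['scene', 'side', 'wrist'] [array([ 4.54533e+02, -1.00342e+02, -1.81000e-01]), np.float64(0.403)]
A ['scene'] [array([ 4.55723e+02, -1.01788e+02, -2.15000e-01]), np.float64(0.466)]
A ['side'] [array([ 4.55352e+02, -1.00430e+02, -2.54000e-01]), np.float64(0.595)]
A ['wrist'] [array([ 4.53588e+02, -9.97610e+01, -1.69000e-01]), np.float64(0.095)]
z (array([ 4.54722936e+02, -1.00714208e+02, -2.21983101e-01, -8.51963498e-01]), np.float64(0.5326485633850098))
B ['scene', 'side', 'wrist'] [array([4.69178e+02, 2.56660e+01, 2.09000e-01]), np.float64(0.456)]
B ['scene'] [array([4.71042e+02, 2.20570e+01, 1.79000e-01]), np.float64(0.612)]
B ['side'] [array([4.69592e+02, 2.72810e+01, 2.11000e-01]), np.float64(0.581)]
B ['wrist'] [array([4.6837e+02, 2.6113e+01, 1.9500e-01]), np.float64(0.113)]
z (array([ 4.70088182e+02,  2.46130510e+01,  1.93934188e-01, -2.13758360e+00]), np.float64(0.5949034690856934))
C ['scene', 'side'] [array([ 4.66824e+02,  1.60008e+02, -1.65000e-01]), np.float64(0.542)]
C ['scene'] [array([ 4.67609e+02,  1.58380e+02, -1.67000e-01]), np.float64(0.53)]
C ['side'] [array([ 4.
[... 500 characters left out ...]
 117   88 4297] [[374.0, -273.0], [539.0, -282.0], [531.0, -427.0], [367.0, -418.0]]
side blue [  193   335   194   125 13311] [[615.0, 428.0], [611.0, 256.0], [308.0, 262.0], [310.0, 436.0]]
g [399  74  19  39 475] [[ 530.83510753 -112.99159658    6.        ]] ((530.81591796875, -113.25509643554688), (38.37720489501953, 13.029742240905762), 79.31173706054688)
g [377 318  16  29 299] [[541.90721532 151.38532673   6.        ]] ((542.0118408203125, 152.02569580078125), (38.902076721191406, 12.670466423034668), 82.9100341796875)
g [202 351  26  29 446] [[746.8396034  202.26447741   6.        ]] ((747.2184448242188, 204.67453002929688), (42.45146179199219, 28.189279556274414), 66.32754516601562)
```

>>> {"api": "play_rows", "payload": {
  "moves": [
    [[-0.15,0.2,0.0],0,-1],
    [[-0.3,0.4,0.0],0,-1],
    [[-0.35,0.6,0.0],0,-1],
    [[-0.35,0.7,0.0],0,-1],
    [[-0.35,0.75,0.0],0,-1],
    [[-0.35,0.75,0.0],0,-1]
  ]
}}

```text
clock: 3.0
position: [520.0, 225.6, 404.5]
ee_rot: [0.708, -0.707, 0.0, 0.0]
contact_force: [0.2, 0.8, -0.3]
gripper_width: 85.3
```

Run:
```python
from h import *
p=shot('wrist','wrist2'); print(p['xyz'])
for nm,x0,rz in [('B',(469,26,.2),0),('C',(466,161,-.16),6)]:
    print(nm,fitbox([p],'yellow',x0,*BAR,[rz+31,rz+55]))
    print(nm,fitbox([p],'yellow',x0,*BAR,[rz+31,rz+55],fitz=True))
m=mask(p,'green');k,l,st,ce=cv2.connectedComponentsWithStats(m)
for i in range(1,k):
    if st[i,4]>50: print('g',st[i],ray(p,ce[i],6), cv2.minAreaRect(ray(p,np.argwhere(l==i)[:,::-1],6)[:,:2].astype(np.float32)))
s=shot('side','side2')
print(hsv(s)[270:276:2,340:352:4].tolist(),hsv(s)[300:312:3,318:330:4].tolist())
```

```text
[520.15655165 149.87479807 373.26296552]
B (array([4.68509663e+02, 2.43312532e+01, 2.12099099e-01]), np.float64(0.06260702013969421), 1)
B (array([4.68484243e+02, 2.46044930e+01, 2.13359493e-01, 1.07477886e+00]), np.float64(0.06319563090801239), 1)
C (array([ 4.65002872e+02,  1.61868108e+02, -1.23458016e-01]), np.float64(0.052799683064222336), 1)
C (array([ 4.64656242e+02,  1.61946397e+02, -1.20736003e-01, -2.10875351e+00]), np.float64(0.05325315520167351), 1)
g [283 111  17  40 467] [[541.33655197 152.61616177   6.        ]] ((541.393798828125, 152.81959533691406), (37.88193130493164, 11.986650466918945), 82.80548858642578)
g [ 74 134  34  39 873] [[767.17074375 164.21900817   6.        ]] ((768.2717895507812, 163.86114501953125), (44.61280059814453, 42.64398193359375), 3.0048768520355225)
[[[25, 199, 160], [25, 197, 163], [25, 204, 170]], [[23, 187, 132], [23, 186, 133], [23, 188, 136]], [[23, 185, 131], [23, 195, 131], [23, 191, 132]]] [[[22, 174, 97], [23, 152, 97], [17, 41, 111]], [[23, 173, 109], [22, 182, 105], [23, 167, 98]], [[23, 176, 106], [23, 183, 107], [23, 182, 108]], [[22, 178, 106], [23, 185, 106], [23, 189, 108]]]
```

View pics/wrist2.png

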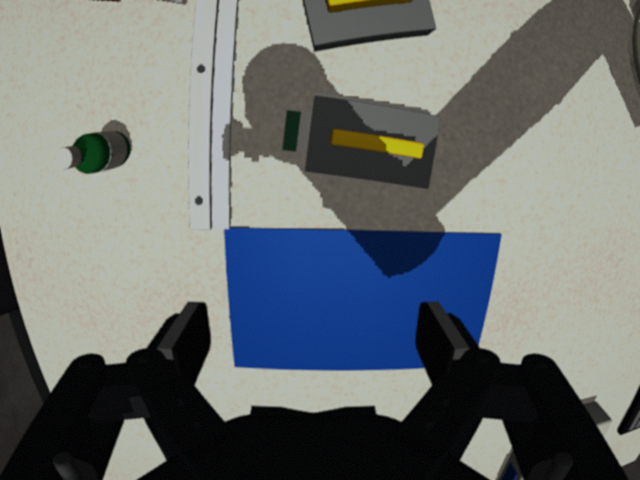

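Run:
```python
from h import *
# rail edges from saved wrist2 & wrist1
p=arm.get_image('wrist'); p['name']='wrist'
g=cv2.cvtColor(p['pixels'],cv2.COLOR_RGB2GRAY).astype(float); g=cv2.GaussianBlur(g,(1,5),0)
for r in range(5,225,20): print(r,g[r,184:246:2].astype(int).tolist())
b=mask(p,'blue'); cn=max(cv2.findContours(b,0,1)[0],key=cv2.contourArea)
q=ray(p,cn[:,0],2)[:,:2]; print(cv2.minAreaRect(q.astype(np.float32)))
for yv in [260,300,340,380]: 
    s=q[abs(q[:,1]-yv)<4]; print(yv,np.round([s[:,0].min(),s[:,0].max()],1))
for xv in [350,400,450,500,550,600]: 
    s=q[abs(q[:,0]-xv)<4]; print(xv,np.round([s[:,1].min(),s[:,1].max()],1))
```

```text
5 [108, 150, 174, 176, 174, 171, 176, 179, 178, 178, 178, 178, 178, 178, 176, 177, 106, 107, 180, 177, 178, 178, 178, 178, 178, 177, 113, 147, 178, 177, 177]
25 [177, 178, 179, 178, 172, 175, 180, 179, 179, 179, 179, 180, 180, 180, 179, 135, 100, 177, 180, 179, 180, 180, 180, 181, 181, 139, 74, 154, 180, 179, 178]
45 [179, 179, 178, 175, 174, 181, 181, 180, 180, 180, 179, 181, 181, 181, 162, 78, 156, 182, 181, 181, 181, 182, 182, 182, 167, 91, 157, 177, 178, 179, 179]
65 [180, 180, 179, 177, 179, 182, 182, 175, 157, 165, 180, 182, 182, 179, 106, 141, 183, 182, 182, 182, 183, 183, 183, 183, 114, 161, 181, 176, 176, 179, 180]
85 [178, 180, 180, 174, 181, 182, 182, 180, 180, 182, 183, 182, 183, 157, 82, 172, 184, 183, 183, 183, 183, 183, 184, 166, 84, 136, 182, 181, 177, 112, 85]
105 [180, 181, 173, 178, 183, 182, 181, 181, 181, 182, 183, 183, 183, 114, 94, 181, 184, 183, 184, 183, 183, 184, 185, 136, 118, 178, 182, 182, 181, 183, 159]
125 [178, 181, 170, 182, 183, 184, 181, 181, 182, 183, 184, 184, 179, 86, 144, 185, 184, 184, 184, 185, 175, 121, 107, 70, 87, 87, 85, 86, 88, 122, 183]

[... 202 characters left out ...]
 184, 185, 171, 66, 160, 185, 184, 184, 184, 184, 185, 186, 161, 111, 183, 181, 180, 181, 180, 181, 182]
185 [182, 183, 176, 184, 184, 184, 183, 183, 184, 184, 184, 185, 170, 82, 161, 185, 185, 185, 185, 185, 185, 186, 158, 82, 140, 182, 180, 179, 182, 182, 183]
205 [182, 182, 175, 181, 185, 171, 108, 72, 85, 136, 184, 185, 180, 88, 156, 186, 185, 185, 184, 185, 185, 185, 167, 95, 173, 183, 181, 180, 182, 183, 183]
((461.7027282714844, 344.50201416015625), (178.55455017089844, 307.3157958984375), 88.84141540527344)
260 [306.4 613.4]
300 [307.6 614.4]
340 [308.1 614.7]
380 [309.  615.7]
350 [258.9 361.8]
400 [257.8 434. ]
450 [256.8 434. ]
500 [254.6 432.4]
550 [254.6 431. ]
600 [253.3 430.9]
```

Run:
```python
from h import *
p=arm.get_image('wrist'); p['name']='wrist'
g=cv2.cvtColor(p['pixels'],cv2.COLOR_RGB2GRAY).astype(float)
pts=[]
for r in list(range(3,110,3))+list(range(158,222,3)):
    row=g[r]; c0=222
    for c in range(c0,245):
        if row[c]<150:
            t=(row[c-1]-150)/(row[c-1]-row[c]); pts.append((c-1+t,r)); break
w=ray(p,pts,14)[:,:2]; 
k=np.polyfit(w[:,1],w[:,0],1); res=w[:,0]-np.polyval(k,w[:,1]); 
for _ in range(3):
    ok=abs(res)<1.5; k=np.polyfit(w[ok,1],w[ok,0],1); res=w[:,0]-np.polyval(k,w[:,1])
print(k,np.std(res[ok]),ok.sum(),w[:,1].min(),w[:,1].max(),'x at y=150,-100:',np.polyval(k,[160,-100]),'yaw',-k[0])
p1=cv2.imread('pics/wrist1.png');
```

```text
[4.95905390e-02 5.93995974e+02] 0.10666217188238478 57 19.510487070805766 240.07606428225697 x at y=150,-100: [601.93046064 589.03692051] yaw -0.049590538950315566
```

>>> {"api": "play_rows", "payload": {
  "moves": [
    [[-0.1,-0.1,0.0],0.34,-1],
    [[-0.18,-0.21,0.0],0.68,-1],
    [[-0.18,-0.21,0.0],1.0,-1],
    [[-0.18,-0.21,0.0],1.0,-1]
  ]
}}

```text
clock: 3.7
position: [466.3, 159.4, 405.1]
ee_rot: [0.865, -0.503, 0.0, -0.0]
contact_force: [0.5, -0.0, -0.5]
gripper_width: 85.2
```

>>> {"api": "play_rows", "payload": {
  "moves": [
    [[0,0,-0.1],0.34,-1],
    [[0,0,-0.2],0.68,-1],
    [[0,0,-0.2],1.0,-1],
    [[0,0,-0.2],1.0,-1]
  ]
}}

```text
clock: 4.2
position: [466.8, 159.3, 344.7]
ee_rot: [0.965, -0.264, 0.0, 0.0]
contact_force: [-0.3, -0.2, 0.1]
gripper_width: 85.5
```

>>> {"api": "play_rows", "payload": {
  "moves": [
    [[0,0,0],0.34,-1],
    [[0,0,0],0.68,-1],
    [[0,0,0],0.764,-1],
    [[0,0,0],0.764,-1]
  ]
}}

```text
clock: 4.7
position: [467.1, 159.2, 345.1]
ee_rot: [0.998, -0.069, 0.001, -0.0]
contact_force: [0.2, 0.6, -0.3]
gripper_width: 85.5
```

```bash
cat >> h.py <<'E'
def jaw():
    """jaw-normal heading: direction of bar axis held (rad), tool x axis heading mod pi"""
    s=arm.read_state(); y=R.from_quat(s['ee_rot']).apply([0,1,0]); a=np.arctan2(y[1],y[0])-np.pi/2
    return (a+np.pi/2)%np.pi-np.pi/2
def to(x,y,z,yaw):
    s=arm.read_state(); p=s['position']; d=(np.array([x,y,z])-p)/300; t=np.degrees(((yaw-jaw())+np.pi/2)%np.pi-np.pi/2)/30
    print('clock',round(s['clock'],2),'pos',np.round(p,1),'yaw',round(jaw(),4),'F',np.round(s['contact_force'],1),'w',round(float(s['gripper_width']),1),'j6',np.round(s['joints'][5],2),'-> shift',np.round(d,4),'turn',round(t,4))
E
python3 - <<'E'
from h import *
p=shot('wrist','wrist3')
print('C',fitbox([p],'yellow',(465,162,-.123),*BAR,[37,61]))
print('B',fitbox([p],'yellow',(468.5,24.5,.21),*BAR,[31,55]))
to(465,162,213,-.123)
E
```

```text
C (array([ 4.65107943e+02,  1.62541827e+02, -1.30997388e-01]), np.float64(0.0439559668302536), 1)
B (array([4.68956689e+02, 2.63072874e+01, 2.23179493e-01]), np.float64(0.09407941997051239), 1)
clock 4.75 pos [467.  159.2 345.1] yaw -0.138 F [-0.2 -0.3 -0.8] w 85.5 j6 0.77 -> shift [-0.0068  0.0092 -0.4402] turn 0.0287
```

View pics/wrist3.png

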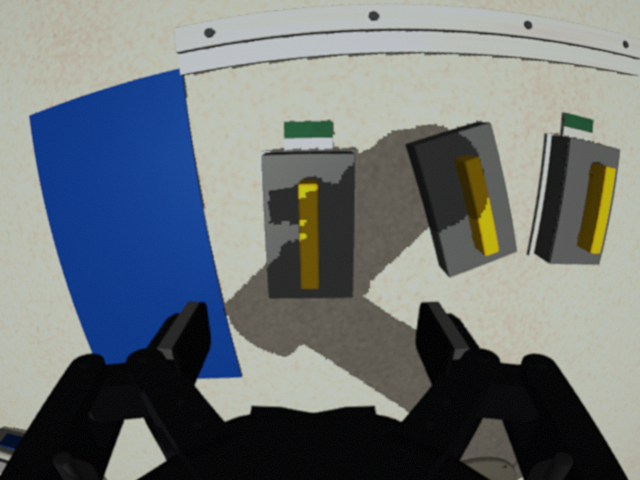

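>>> {"api": "play_rows", "payload": {
  "moves": [
    [[-0.006,0.01,-0.15],0.015,-1],
    [[-0.006,0.01,-0.3],0.015,-1],
    [[-0.006,0.01,-0.4],0.015,-1],
    [[-0.006,0.01,-0.44],0.015,-1],
    [[-0.006,0.01,-0.44],0.015,-1],
    [[-0.006,0.01,-0.44],0.015,1],
    [[-0.006,0.01,-0.44],0.015,1],
    [[-0.006,0.01,-0.44],0.015,1],
    [[-0.006,0.01,-0.44],0.015,1],
    [[-0.006,0.01,-0.44],0.015,1]
  ]
}}

```text
clock: 6.0
position: [465.4, 162.4, 213.7]
ee_rot: [0.998, -0.065, 0.001, -0.0]
contact_force: [-1.1, -0.2, 5.1]
gripper_width: 12.6
```

Run:
```python
from h import *
to(535.7,158,213,-.0496)
s=shot('side','side4')
p=shot('wrist','wrist4')
```

```text
clock 6.0 pos [465.4 162.4 213.7] yaw -0.1298 F [-1.1 -0.2  5.1] w 12.6 j6 0.77 -> shift [ 0.2344 -0.0146 -0.0022] turn 0.1532
```

View pics/wrist4.png

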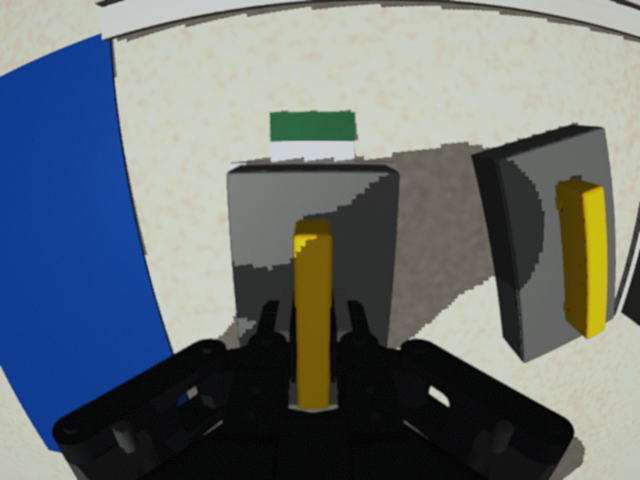

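>>> {"api": "play_rows", "payload": {
  "moves": [
    [[0.03,-0.002,0],0.05,1],
    [[0.06,-0.004,0],0.1,1],
    [[0.1,-0.006,0],0.153,1],
    [[0.13,-0.008,0],0.153,1],
    [[0.15,-0.008,0],0.153,1],
    [[0.15,-0.008,0],0.153,1]
  ]
}}

```text
clock: 6.85
position: [509.7, 159.4, 213.7]
ee_rot: [1.0, -0.025, -0.001, 0.0]
contact_force: [-2.7, -1.1, 6.0]
gripper_width: 12.6
```

Run:
```python
from h import *
to(535.9,158,213.7,-.0496)
p=shot('wrist','wrist5')
m=mask(p,'green');k,l,st,ce=cv2.connectedComponentsWithStats(m)
for i in range(1,k):
    if st[i,4]>150:
        w=ray(p,np.argwhere(l==i)[:,::-1],6)[:,:2]
        a=cv2.minAreaRect(w.astype(np.float32)); print('g',st[i],a)
```

```text
clock 6.85 pos [509.7 159.4 213.7] yaw -0.0502 F [-2.7 -1.1  6. ] w 12.6 j6 0.91 -> shift [ 0.0873 -0.0046 -0.    ] turn 0.0012
g [ 270  112   85   29 2282] ((585.8369140625, 155.39402770996094), (39.33494567871094, 13.176870346069336), 87.83600616455078)
```

View pics/wrist5.png

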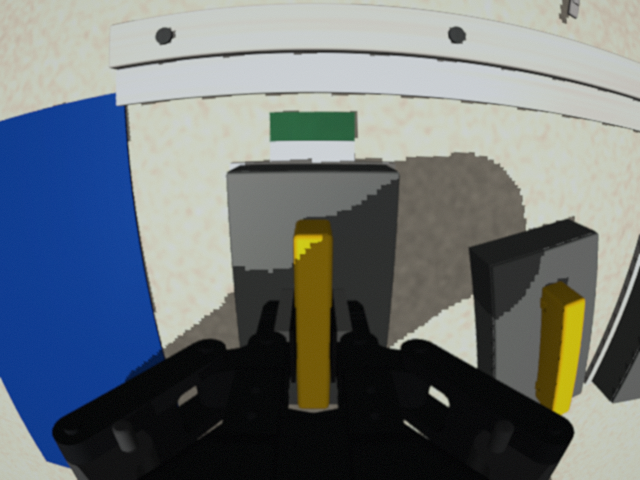

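>>> {"api": "play_rows", "payload": {
  "moves": [
    [[0.03,-0.0015,0],0,1],
    [[0.06,-0.003,0],0,1],
    [[0.075,-0.004,0],0,1],
    [[0.08,-0.004,0],0,1],
    [[0.084,-0.004,0],0,1],
    [[0.084,-0.004,0],0,1]
  ]
}}

```text
clock: 7.65
position: [533.5, 157.6, 213.8]
ee_rot: [1.0, -0.025, -0.003, 0.001]
contact_force: [-5.8, 0.1, 7.9]
gripper_width: 12.7
```

>>> {"api": "play_rows", "payload": {
  "moves": [
    [[0.003,0,0],0,1],
    [[0.006,0,0],0,1],
    [[0.008,0,0],0,1],
    [[0.01,0,0],0,1],
    [[0.01,0,0],0,1]
  ]
}}

```text
clock: 8.28
position: [535.6, 157.4, 213.9]
ee_rot: [1.0, -0.025, -0.004, 0.002]
contact_force: [-5.5, 0.8, 7.1]
gripper_width: 12.9
```

>>> {"api": "play_rows", "payload": {
  "moves": [
    [[0.003,0,0],0,1],
    [[0.006,0,0],0,1],
    [[0.009,0,0],0,1],
    [[0.011,0,0],0,1],
    [[0.011,0,0],0,1]
  ]
}}

```text
clock: 8.9
position: [538.0, 157.2, 214.1]
ee_rot: [1.0, -0.025, -0.005, 0.003]
contact_force: [-5.7, 0.8, 6.5]
gripper_width: 13.0
```

Run:
```python
from h import *
to(535.9,158,213.7,-.0496)
p=shot('wrist','wrist6');s=shot('side','side6')
```

```text
clock 8.9 pos [538.  157.2 214.1] yaw -0.0508 F [-5.7  0.8  6.5] w 13.0 j6 0.95 -> shift [-0.0071  0.0027 -0.0012] turn 0.0023
```

View pics/wrist6.png

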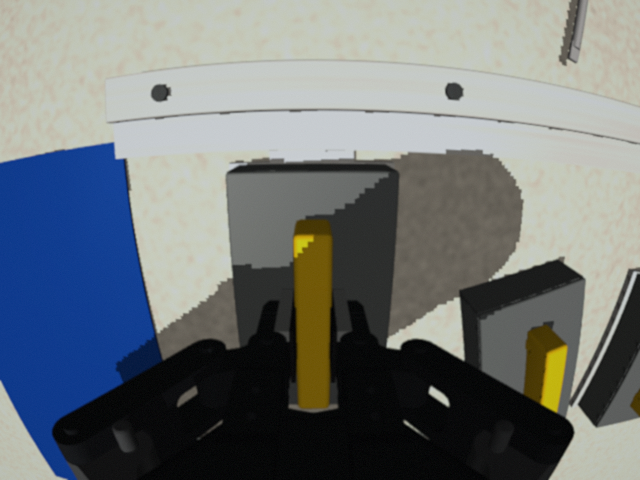

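>>> {"api": "play_rows", "payload": {
  "moves": [
    [[0.003,0,0],0,1],
    [[0.006,0,0],0,1],
    [[0.009,0,0],0,1],
    [[0.009,0,0],0,1]
  ]
}}

```text
clock: 9.5
position: [539.3, 157.1, 214.3]
ee_rot: [1.0, -0.025, -0.007, 0.003]
contact_force: [-8.6, 2.5, 9.5]
gripper_width: 12.6
```

Run:
```python
from h import *
to(535.9,158,213.7,-.0496)
p=shot('wrist','wrist7')
print(np.round(proj(p,[[540+60,158,6],[602,158,14],[602,158,9]]),1))
cv2.imwrite('pics/w7c.png',cv2.resize(p['pixels'][100:220,200:440,::-1],None,fx=3,fy=3,interpolation=cv2.INTER_NEAREST))
```

```text
clock 9.5 pos [539.3 157.1 214.3] yaw -0.0509 F [-8.6  2.5  9.5] w 12.6 j6 0.95 -> shift [-0.0113  0.0029 -0.0021] turn 0.0025
[[300.9 152.5]
 [300.2 149.5]
 [300.4 148.7]]
```

View pics/w7c.png

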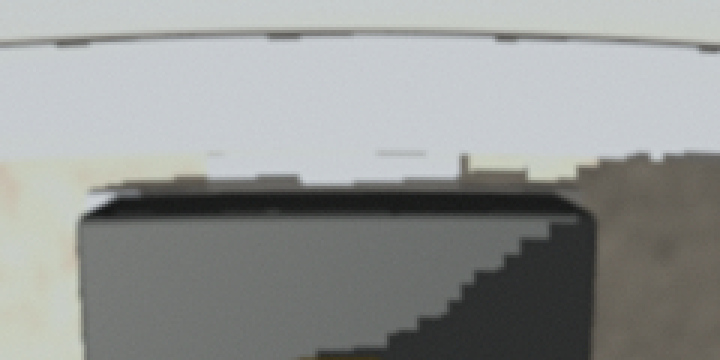

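>>> {"api": "play_rows", "payload": {
  "moves": [
    [[0.005,0,0],0,1],
    [[0.01,0,0],0,1],
    [[0.01,0,0],0,1]
  ]
}}

```text
clock: 9.93
position: [540.9, 157.0, 214.6]
ee_rot: [1.0, -0.025, -0.01, 0.004]
contact_force: [-9.3, 1.8, 9.6]
gripper_width: 12.9
```

Run:
```python
from h import *
to(535.9,158,213.7,-.0496)
p=shot('wrist','wrist8')
cv2.imwrite('pics/w8c.png',cv2.resize(p['pixels'][100:220,200:440,::-1],None,fx=3,fy=3,interpolation=cv2.INTER_NEAREST))
f=lambda x:proj(p,x)
for r in (540,543,546): print(r,f([[r-4+60,155,6]]))
```

```text
clock 9.93 pos [540.9 157.  214.6] yaw -0.0509 F [-9.3  1.8  9.6] w 12.9 j6 0.96 -> shift [-0.0165  0.0032 -0.0028] turn 0.0025
540 [[306.95731961 161.91345995]]
543 [[306.61558082 155.65031265]]
546 [[306.27305231 149.36712482]]
```

View pics/w8c.png

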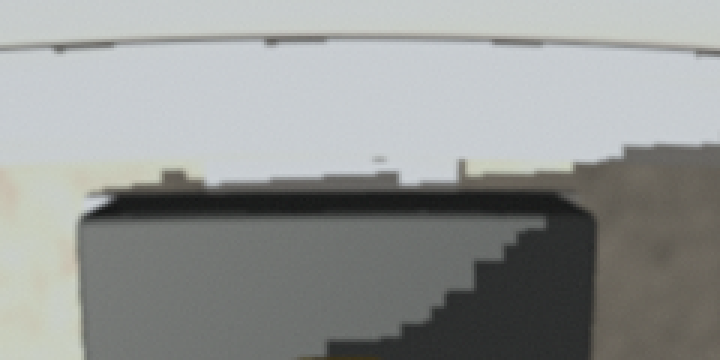

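Run:
```python
from h import *
s=arm.read_state(); r=R.from_quat(s['ee_rot']); print(s['position']+r.apply([0,0,155]), np.round(r.apply([0,0,1]),4), np.round(s['joints'],3), s['contact_force'],s['wrist_torque'])
p=arm.get_image('wrist');p['name']='wrist'
g=cv2.cvtColor(p['pixels'],cv2.COLOR_RGB2GRAY).astype(int)
for c in (240,250,285,300,310,320,345,360,380): print(c,g[140:176,c].tolist())
for c in (245,300,310,360): print(c,'z14',[ (v,round(ray(p,[[c,v]],14)[0,0],1)) for v in (150,152,154,156)],'z6',[(v,round(ray(p,[[c,v]],6)[0,0],1)) for v in (158,160,162,164)], ray(p,[[c,155]],14)[0,1])
```

```text
[537.85110297 155.91554474  59.59603107] [-0.0193 -0.0072 -0.9998] [ 0.569  0.493 -0.364 -0.006 -0.734  0.955] [-9.1497218  0.8057018  8.753655 ] [0.79238216 2.3758171  0.11795285]
240 [204, 204, 204, 204, 204, 203, 204, 204, 203, 205, 204, 205, 203, 204, 202, 201, 199, 199, 198, 199, 201, 191, 154, 102, 67, 42, 30, 27, 29, 28, 32, 45, 63, 84, 103, 115]
250 [204, 204, 203, 204, 204, 203, 204, 202, 205, 203, 203, 205, 203, 203, 201, 202, 201, 202, 202, 202, 184, 136, 99, 83, 60, 38, 29, 27, 27, 30, 37, 46, 63, 87, 109, 115]
285 [204, 204, 203, 206, 204, 204, 203, 205, 205, 204, 204, 204, 204, 204, 204, 203, 203, 204, 206, 197, 160, 116, 98, 81, 53, 31, 25, 30, 28, 28, 34, 53, 78, 100, 112, 116]
300 [204, 203, 204, 204, 203, 204, 203, 203, 204, 204, 203, 204, 204, 204, 204, 202, 205, 205, 194, 151, 108, 100, 98, 78, 50, 33, 26, 29, 25, 29, 34, 54, 81, 101, 111, 114]
310 [204, 203, 203, 206, 204, 203, 204, 204, 205, 204, 204, 203, 205, 205, 203, 204, 206, 190, 145, 104, 98, 100, 95, 74, 49, 32, 26, 27, 28, 33, 44, 59, 82, 103, 112, 114]
320 [203, 204, 205, 203, 204, 204, 204, 205, 203, 
[... 896 characters left out ...]
float64(602.5)), (152, np.float64(601.6)), (154, np.float64(600.7)), (156, np.float64(599.8))] z6 [(158, np.float64(598.1)), (160, np.float64(597.1)), (162, np.float64(596.1)), (164, np.float64(595.2))] 157.84921392501357
310 z14 [(150, np.float64(602.2)), (152, np.float64(601.3)), (154, np.float64(600.4)), (156, np.float64(599.5))] z6 [(158, np.float64(597.8)), (160, np.float64(596.8)), (162, np.float64(595.9)), (164, np.float64(594.9))] 153.3567625925723
360 z14 [(150, np.float64(601.3)), (152, np.float64(600.4)), (154, np.float64(599.5)), (156, np.float64(598.5))] z6 [(158, np.float64(596.8)), (160, np.float64(595.8)), (162, np.float64(594.8)), (164, np.float64(593.9))] 130.75291272190586
```

>>> {"api": "play_rows", "payload": {
  "moves": [
    [[-0.002,0,0],0,1],
    [[-0.004,0,0.005],0,1],
    [[-0.004,0,0.02],0,1],
    [[-0.004,0,0.04],0,1],
    [[-0.004,0,0.06],0,1],
    [[-0.004,0,0.1],0,1],
    [[-0.004,0,0.2],0,1],
    [[-0.004,0,0.3],0,1],
    [[-0.004,0,0.3],0,1]
  ]
}}

```text
clock: 11.15
position: [540.4, 157.3, 308.5]
ee_rot: [1.0, -0.025, -0.006, 0.002]
contact_force: [0.6, 0.6, -1.2]
gripper_width: 12.7
```

Run:
```python
from h import *
to(500,320,240,-.0496+1.57)
p=shot('wrist','wrist9');shot('side','side9');shot('scene','scene9')
```

```text
clock 11.15 pos [540.4 157.3 308.5] yaw -0.0504 F [ 0.6  0.6 -1.2] w 12.7 j6 0.95 -> shift [-0.1347  0.5422 -0.2283] turn -2.9999
```

View pics/wrist9.png

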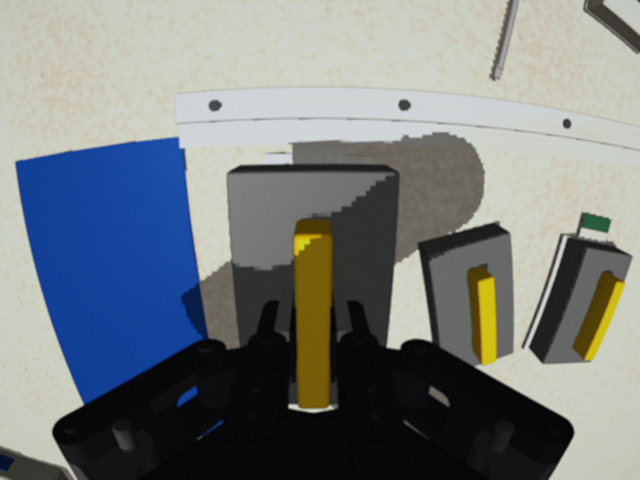

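View pics/side9.png

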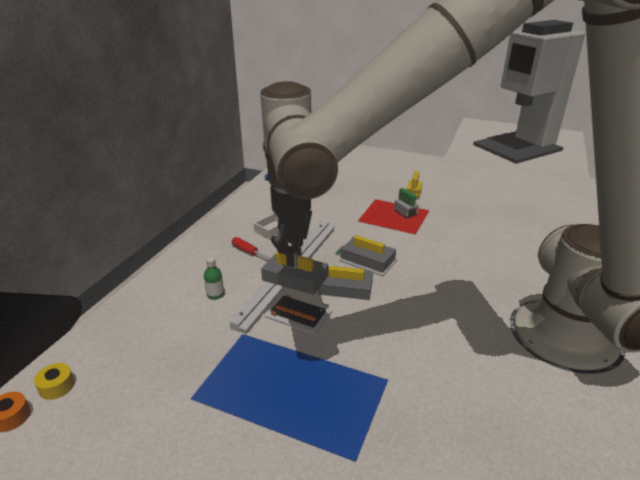

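>>> {"api": "play_rows", "payload": {
  "moves": [
    [[0.0,0.18,0.0],-0.33,1],
    [[0.03,0.36,0.0],-0.66,1],
    [[0.05,0.54,0.0],-1.0,1],
    [[0.055,0.619,0.0],-1.0,1],
    [[0.055,0.619,0.0],-1.0,1]
  ]
}}

```text
clock: 11.92
position: [555.3, 343.6, 302.4]
ee_rot: [0.959, -0.282, -0.011, 0.002]
contact_force: [0.4, -1.1, -0.9]
gripper_width: 12.5
```

>>> {"api": "play_rows", "payload": {
  "moves": [
    [[0,0,0],-0.33,1],
    [[0,0,0],-0.66,1],
    [[0,0,-0.1],-1.0,1],
    [[0,0,-0.15],-1.0,1],
    [[0,0,-0.15],-1.0,1]
  ]
}}

```text
clock: 12.55
position: [555.1, 342.4, 255.8]
ee_rot: [0.854, -0.52, -0.012, 0.001]
contact_force: [1.0, -0.6, -0.3]
gripper_width: 12.6
```

>>> {"api": "play_rows", "payload": {
  "moves": [
    [[0,0,0],-0.33,1],
    [[0,0,0],-0.66,1],
    [[0,0,0],-1.0,1],
    [[0,0,0],-1.0,1]
  ]
}}

```text
clock: 13.05
position: [555.4, 342.3, 256.9]
ee_rot: [-0.692, 0.722, 0.012, 0.002]
contact_force: [0.7, -0.4, -1.4]
gripper_width: 12.7
```

Run:
```python
from h import *
to(557,343,211,-.021+1.5708)
```

```text
clock 13.05 pos [555.4 342.3 256.9] yaw 1.5281 F [ 0.7 -0.4 -1.4] w 12.7 j6 -0.82 -> shift [ 0.0054  0.0022 -0.1529] turn 0.0414
```

>>> {"api": "play_rows", "payload": {
  "moves": [
    [[0.005,0.002,-0.06],0.04,1],
    [[0.005,0.002,-0.12],0.04,1],
    [[0.005,0.002,-0.14],0.04,1],
    [[0.005,0.002,-0.15],0.04,1],
    [[0.005,0.002,-0.155],0.04,1],
    [[0.005,0.002,-0.155],0.04,1]
  ]
}}

```text
clock: 13.8
position: [557.0, 342.9, 211.1]
ee_rot: [-0.699, 0.715, 0.012, 0.003]
contact_force: [-0.6, -0.8, 2.3]
gripper_width: 12.5
```

Run:
```python
from h import *
to(557,343,211,-.021+1.5708)
s=arm.read_state(); print(np.round(R.from_quat(s['ee_rot']).apply([0,0,1]),4))
```

```text
clock 13.8 pos [557.  342.9 211.1] yaw 1.5494 F [-0.6 -0.8  2.3] w 12.5 j6 -0.79 -> shift [-0.      0.0002 -0.0003] turn 0.0008
[-0.0126  0.0209 -0.9997]
```

>>> {"api": "play_rows", "payload": {
  "moves": [
    [[0,0,-0.003],0,1],
    [[0,0,-0.002],0,0.3],
    [[0,0,0],0,-1],
    [[0,0,0],0,-1],
    [[0,0,0],0,-1],
    [[0,0,0.1],0,-1],
    [[0,0,0.25],0,-1],
    [[0,0,0.35],0,-1],
    [[0,0,0.35],0,-1]
  ]
}}

```text
clock: 14.92
position: [557.5, 343.4, 319.5]
ee_rot: [-0.7, 0.714, 0.012, 0.006]
contact_force: [-0.6, 0.5, -0.7]
gripper_width: 84.9
```

Run:
```python
from h import *
to(468.6,25,300,.215)
s=arm.read_state(); print(np.round(R.from_quat(s['ee_rot']).apply([0,0,1]),4))
p=shot('wrist','wrist10');q=shot('side','side10');c=shot('scene','scene10')
print('B',fitbox([p],'yellow',(468.5,24.5,.21),*BAR,[31,55]),fitbox([q,c],'yellow',(468.5,24.5,.21),*BAR,[31,55]))
print('A',fitbox([q,c],'yellow',(454,-100,-.18),*BAR,[37,61]))
print('Cplaced',fitbox([p,q],'yellow',(557,343,1.55),*BAR,[33,57]))
```

```text
clock 14.93 pos [557.5 343.4 319.5] yaw 1.5499 F [-0.6  0.5 -0.7] w 84.9 j6 -0.8 -> shift [-0.2963 -1.0612 -0.0648] turn -2.5495
[-0.0074  0.0254 -0.9996]Traceback (most recent call last):
  File "<stdin>", line 5, in <module>
  File "h.py", line 57, in fitbox
    r=minimize(cost,q,method='Nelder-Mead',options=dict(initial_simplex=sim,xatol=.05,fatol=1e-4))
    res = _minimize_neldermead(fun, x0, args, callback, bounds=bounds,
                               **options)
    fsim[k] = func(sim[k])
              ~~~~^^^^^^^^
    fx = function(np.copy(x), *(wrapper_args + args))
  File "h.py", line 51, in cost
    return t/len(data)
           ~^~~~~~~~~~
ZeroDivisionError: division by zero
```

View pics/side10.png

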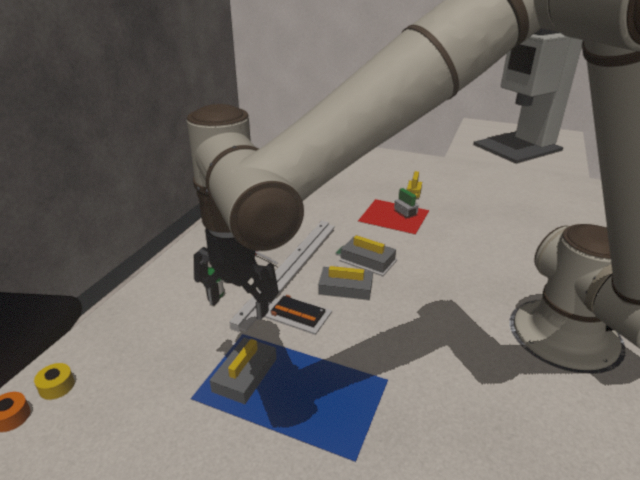

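View pics/wrist10.png

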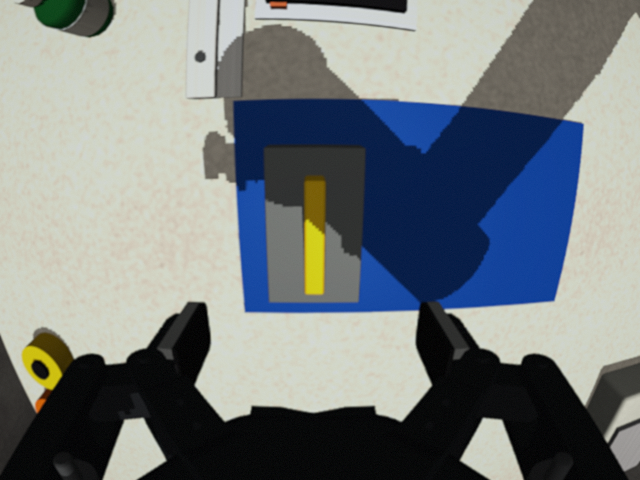

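```bash
cat >> h.py <<'E'
def gto(x,y,z,yaw,extra=0,h=155):
    """shift so that the grasp point comes to x,y,z (tilt kept); yaw of bar; extra=half-turns added"""
    s=arm.read_state(); p=s['position']; r=R.from_quat(s['ee_rot']); t=((yaw-jaw())+np.pi/2)%np.pi-np.pi/2+extra*np.pi
    a=R.from_euler('z',t).apply(r.apply([0,0,h])); d=(np.array([x,y,z])-a-p)/300
    print('clock',round(s['clock'],2),'pos',np.round(p,1),'gp',np.round(p+r.apply([0,0,h]),1),'yaw',round(jaw(),4),'tilt',np.round(r.apply([0,0,1])[:2],4),'F',np.round(s['contact_force'],1),'w',round(float(s['gripper_width']),1),'j6',np.round(s['joints'][5],2),'-> shift',np.round(d,4),'turn',round(np.degrees(t)/30,4))
E
python3 - <<'E'
from h import *
gto(468.6,25,140,.215)
E
```

```text
clock 15.07 pos [556.6 342.7 314.8] gp [554.4 345.7 159.9] yaw 1.5491 tilt [-0.0145  0.0198] F [-0.4  0.6 -0. ] w 85.5 j6 -0.8 -> shift [-0.3017 -1.0685 -0.0663] turn -2.5479
```

>>> {"api": "play_rows", "payload": {
  "moves": [
    [[-0.1,-0.2,0],0.33,-1],
    [[-0.2,-0.4,0],0.66,-1],
    [[-0.28,-0.6,0],1.0,-1],
    [[-0.28,-0.8,0],1.0,-1],
    [[-0.28,-0.95,0],1.0,-1],
    [[-0.28,-0.95,0],1.0,-1]
  ]
}}

```text
clock: 15.82
position: [471.6, 54.7, 313.6]
ee_rot: [0.859, -0.512, -0.013, 0.003]
contact_force: [0.5, -0.1, -0.0]
gripper_width: 85.6
```

>>> {"api": "play_rows", "payload": {
  "moves": [
    [[0,0,0],0.33,-1],
    [[0,0,0],0.66,-1],
    [[0,0,0],1.0,-1],
    [[0,0,0],1.0,-1]
  ]
}}

```text
clock: 16.32
position: [471.6, 55.2, 312.7]
ee_rot: [0.962, -0.272, -0.013, 0.007]
contact_force: [0.2, 0.4, -0.7]
gripper_width: 85.5
```

>>> {"api": "play_rows", "payload": {
  "moves": [
    [[0,0,0],0.33,-1],
    [[0,0,0],0.66,-1],
    [[0,0,0],1.0,-1],
    [[0,0,0],1.0,-1]
  ]
}}

```text
clock: 16.82
position: [471.5, 55.6, 312.2]
ee_rot: [1.0, -0.016, -0.011, 0.01]
contact_force: [0.5, 0.7, 0.2]
gripper_width: 85.3
```

Run:
```python
from h import *
p=shot('wrist','wrist11')
print('B',fitbox([p],'yellow',(468.5,24.5,.21),*BAR,[31,55]))
print('A',fitbox([p],'yellow',(454,-100,-.18),*BAR,[37,61]))
gto(468.6,25,52,.215)
```

```text
B (array([4.32537911e+02, 3.81867537e+01, 2.08687917e-01]), np.float64(0.032423004508018494), 1)
A (array([ 4.54686325e+02, -9.98335870e+01, -1.74000124e-01]), np.float64(0.08722414821386337), 1)
clock 16.88 pos [471.5  55.6 312.3] gp [468.1  52.5 157.3] yaw -0.0324 tilt [-0.0224 -0.0195] F [-0.2 -0.2  0.4] w 85.7 j6 1.07 -> shift [-0.0011 -0.0892 -0.3512] turn 0.4724
```

View pics/wrist11.png

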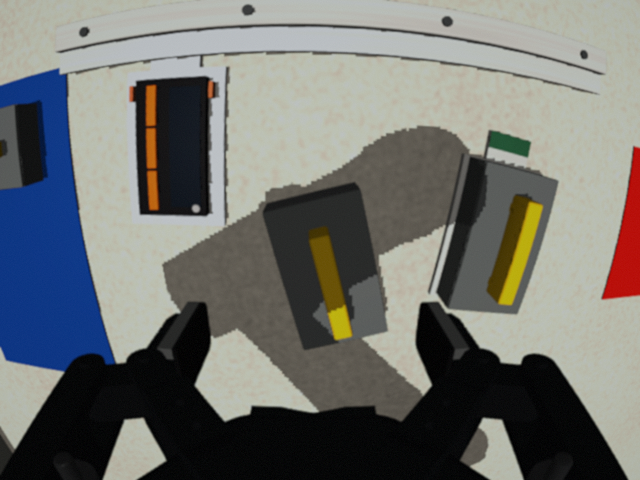

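Run:
```python
from h import *
gto(432.5,38.2,53.5,.209)
```

```text
clock 16.88 pos [471.5  55.6 312.3] gp [468.1  52.5 157.3] yaw -0.0324 tilt [-0.0224 -0.0195] F [-0.2 -0.2  0.4] w 85.7 j6 1.07 -> shift [-0.1214 -0.0453 -0.3462] turn 0.461
```

>>> {"api": "play_rows", "payload": {
  "moves": [
    [[-0.06,-0.02,0],0.25,-1],
    [[-0.121,-0.045,-0.05],0.46,-1],
    [[-0.121,-0.045,-0.2],0.46,-1],
    [[-0.121,-0.045,-0.3],0.46,-1],
    [[-0.121,-0.045,-0.345],0.46,-1],
    [[-0.121,-0.045,-0.345],0.46,-1],
    [[-0.121,-0.045,-0.345],0.46,1],
    [[-0.121,-0.045,-0.345],0.46,1],
    [[-0.121,-0.045,-0.345],0.46,1],
    [[-0.121,-0.045,-0.345],0.46,1],
    [[-0.121,-0.045,-0.345],0.46,1]
  ]
}}

```text
clock: 18.25
position: [435.4, 42.2, 209.5]
ee_rot: [0.994, 0.104, -0.009, 0.011]
contact_force: [-1.6, 0.9, 5.0]
gripper_width: 12.9
```

Run:
```python
from h import *
gto(462,345,54,1.55)
p=shot('wrist','wrist12')
```

```text
clock 18.25 pos [435.4  42.2 209.5] gp [432.9  38.5  54.6] yaw 0.2085 tilt [-0.0161 -0.0238] F [-1.6  0.9  5. ] w 12.9 j6 1.28 -> shift [ 0.0785  1.0203 -0.0019] turn 2.562
```

View pics/wrist12.png

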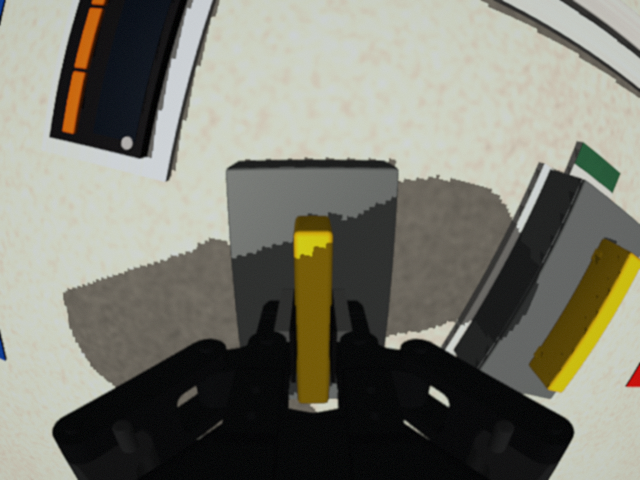

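>>> {"api": "play_rows", "payload": {
  "moves": [
    [[0,0,0.02],0,1],
    [[0,0,0.1],0,1],
    [[0,0,0.2],0,1],
    [[0,0.1,0.25],0.33,1],
    [[0.0,0.3,0.25],0.66,1],
    [[0.03,0.5,0.25],1.0,1],
    [[0.06,0.7,0.25],1.0,1],
    [[0.078,0.9,0.25],1.0,1],
    [[0.078,0.98,0.25],1.0,1],
    [[0.078,0.98,0.25],1.0,1]
  ]
}}

```text
clock: 19.55
position: [458.4, 337.2, 284.0]
ee_rot: [0.933, 0.359, -0.007, 0.013]
contact_force: [-0.5, -0.8, -0.4]
gripper_width: 12.6
```

>>> {"api": "play_rows", "payload": {
  "moves": [
    [[0,0,0],0.33,1],
    [[0,0,0],0.66,1],
    [[0,0,0],1.0,1],
    [[0,0,0],1.0,1]
  ]
}}

```text
clock: 20.05
position: [458.2, 335.5, 284.0]
ee_rot: [0.81, 0.586, -0.004, 0.015]
contact_force: [0.2, 0.1, -1.4]
gripper_width: 12.6
```

Run:
```python
from h import *
gto(462,345,57,1.55)
p=shot('wrist','wrist13');shot('side','side13')
```

```text
clock 20.05 pos [458.2 335.5 284. ] gp [459.9 331.1 129.1] yaw 1.2536 tilt [ 0.0111 -0.0279] F [ 0.2  0.1 -1.4] w 12.6 j6 1.88 -> shift [ 0.0029  0.0439 -0.2402] turn 0.5662
```

View pics/side13.png

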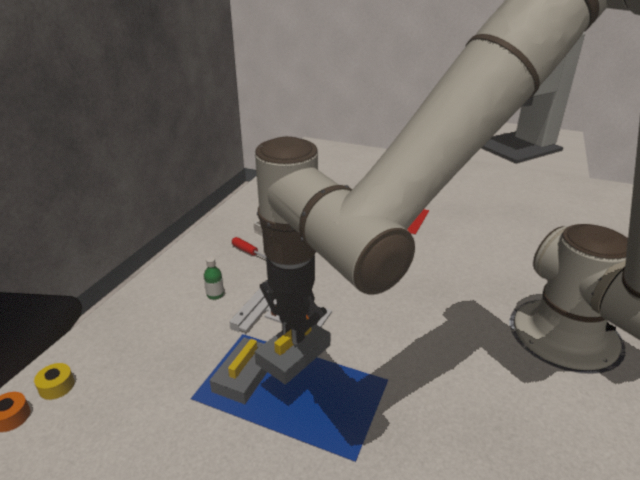

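>>> {"api": "play_rows", "payload": {
  "moves": [
    [[0.003,0.044,-0.0],0.3,1],
    [[0.003,0.044,-0.05],0.566,1],
    [[0.003,0.044,-0.17],0.566,1],
    [[0.003,0.044,-0.22],0.566,1],
    [[0.003,0.044,-0.24],0.566,1],
    [[0.003,0.044,-0.244],0.566,1],
    [[0.003,0.044,-0.244],0.566,1]
  ]
}}

```text
clock: 21.02
position: [459.5, 349.5, 211.8]
ee_rot: [0.715, 0.699, -0.0, 0.015]
contact_force: [-0.0, -0.7, -0.4]
gripper_width: 12.8
```

Run:
```python
from h import *
gto(462,345,57,1.55)
```

```text
clock 21.02 pos [459.5 349.5 211.8] gp [462.7 346.2  56.9] yaw 1.5495 tilt [ 0.0204 -0.0212] F [-0.  -0.7 -0.4] w 12.8 j6 2.15 -> shift [-0.0022 -0.0041  0.0005] turn 0.001
```

>>> {"api": "play_rows", "payload": {
  "moves": [
    [[0,0,-0.006],0,1],
    [[0,0,-0.008],0,1],
    [[0,0,-0.004],0,0.3],
    [[0,0,0],0,-1],
    [[0,0,0],0,-1],
    [[0,0,0],0,-1],
    [[0,0,0.1],0,-1],
    [[0,0,0.25],0,-1],
    [[0,0,0.35],0,-1],
    [[0,0,0.35],0,-1]
  ]
}}

```text
clock: 22.28
position: [459.9, 350.0, 319.6]
ee_rot: [0.715, 0.699, 0.003, 0.014]
contact_force: [-0.5, 0.7, 0.4]
gripper_width: 85.4
```

Run:
```python
from h import *
gto(454.7,-99.8,140,-.175)
shot('side','side14')
```

```text
clock 22.27 pos [459.9 350.  319.6] gp [463.7 347.4 164.6] yaw 1.5496 tilt [ 0.0244 -0.0164] F [-0.5  0.7  0.4] w 85.4 j6 2.16 -> shift [-0.0277 -1.5104 -0.0821] turn 2.7063
```

View pics/side14.png

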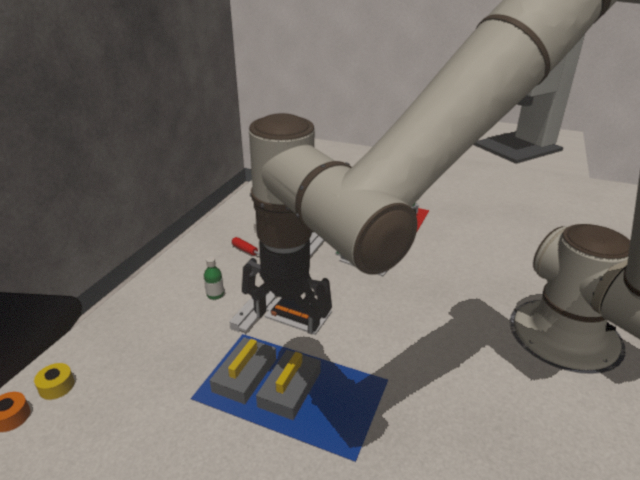

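>>> {"api": "play_rows", "payload": {
  "moves": [
    [[0,-0.2,0],-0.33,-1],
    [[0,-0.4,0],-0.66,-1],
    [[-0.01,-0.6,0],-1.0,-1],
    [[-0.01,-0.75,0],-1.0,-1],
    [[-0.01,-0.75,0],-1.0,-1]
  ]
}}

```text
clock: 22.95
position: [455.5, 121.7, 316.1]
ee_rot: [0.872, 0.489, -0.005, 0.014]
contact_force: [0.7, 0.1, -0.1]
gripper_width: 85.2
```

>>> {"api": "play_rows", "payload": {
  "moves": [
    [[0,-0.2,0],-0.33,-1],
    [[0,-0.4,0],-0.66,-1],
    [[-0.01,-0.6,0],-1.0,-1],
    [[-0.01,-0.7,0],-1.0,-1],
    [[-0.01,-0.7,0],-1.0,-1]
  ]
}}

```text
clock: 23.58
position: [452.4, -89.4, 315.0]
ee_rot: [0.969, 0.245, -0.009, 0.012]
contact_force: [0.3, 0.6, -0.5]
gripper_width: 85.4
```

>>> {"api": "play_rows", "payload": {
  "moves": [
    [[0,0,0],-0.33,-1],
    [[0,0,0],-0.66,-1],
    [[0,0,0],-1.0,-1],
    [[0,0,0],-1.0,-1]
  ]
}}

```text
clock: 24.08
position: [452.8, -88.3, 314.3]
ee_rot: [1.0, -0.013, -0.013, 0.009]
contact_force: [-0.6, -0.5, -0.7]
gripper_width: 85.5
```

Run:
```python
from h import *
p=shot('wrist','wrist15')
r=fitbox([p],'yellow',(454,-100,-.18),*BAR,[37,61]); print('A',r)
gto(r[0][0],r[0][1],58.5,r[0][2])
```

```text
A (array([ 4.54408374e+02, -9.94085612e+01, -1.80988595e-01]), np.float64(0.052483562380075455), 1)
clock 24.12 pos [452.7 -88.4 314.5] gp [448.8 -91.3 159.5] yaw -0.0242 tilt [-0.0256 -0.0184] F [ 0.2 -0.6 -0.4] w 85.4 j6 1.37 -> shift [ 0.0202 -0.0293 -0.3368] turn -0.2995
```

View pics/wrist15.png

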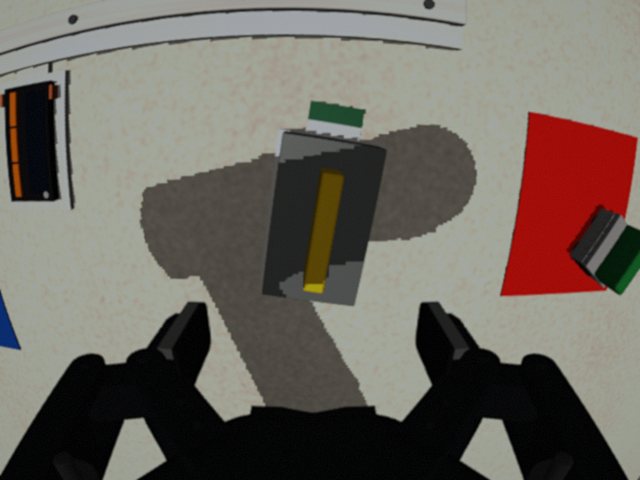

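>>> {"api": "play_rows", "payload": {
  "moves": [
    [[0.02,-0.029,-0.05],-0.3,-1],
    [[0.02,-0.029,-0.2],-0.3,-1],
    [[0.02,-0.029,-0.3],-0.3,-1],
    [[0.02,-0.029,-0.333],-0.3,-1],
    [[0.02,-0.029,-0.333],-0.3,-1],
    [[0.02,-0.029,-0.333],-0.3,1],
    [[0.02,-0.029,-0.333],-0.3,1],
    [[0.02,-0.029,-0.333],-0.3,1],
    [[0.02,-0.029,-0.333],-0.3,1],
    [[0.02,-0.029,-0.333],-0.3,1]
  ]
}}

```text
clock: 25.38
position: [458.9, -97.1, 215.2]
ee_rot: [0.996, -0.091, -0.013, 0.008]
contact_force: [-1.7, 1.1, 6.0]
gripper_width: 12.6
```

Run:
```python
from h import *
y=-103; x=594+.0496*y-66.1
gto(x,y,59,-.0496)
p=shot('wrist','wrist16')
m=mask(p,'green');k,l,st,ce=cv2.connectedComponentsWithStats(m)
for i in range(1,k):
    if st[i,4]>150:
        w=ray(p,np.argwhere(l==i)[:,::-1],6)[:,:2]
        a=cv2.minAreaRect(w.astype(np.float32)); print('g',st[i],a)
```

```text
clock 25.38 pos [458.9 -97.1 215.2] gp [454.6 -99.3  60.3] yaw -0.1811 tilt [-0.0272 -0.0141] F [-1.7  1.1  6. ] w 12.6 j6 1.23 -> shift [ 0.2261 -0.0106 -0.0043] turn 0.2512
g [ 269  108   84   29 2294] ((530.47412109375, -113.3073501586914), (39.025760650634766, 13.15643310546875), 80.34113311767578)
```

>>> {"api": "play_rows", "payload": {
  "moves": [
    [[0.03,-0.001,0],0.08,1],
    [[0.06,-0.003,0],0.16,1],
    [[0.09,-0.004,0],0.25,1],
    [[0.12,-0.005,0],0.25,1],
    [[0.15,-0.007,0],0.25,1],
    [[0.17,-0.008,0],0.25,1],
    [[0.19,-0.009,0],0.25,1],
    [[0.21,-0.01,0],0.25,1],
    [[0.225,-0.01,0],0.25,1],
    [[0.23,-0.011,0],0.25,1],
    [[0.236,-0.011,0],0.25,1],
    [[0.236,-0.011,0],0.25,1]
  ]
}}

```text
clock: 26.92
position: [527.6, -100.9, 215.3]
ee_rot: [1.0, -0.025, -0.016, 0.009]
contact_force: [-7.0, 0.1, 8.3]
gripper_width: 13.1
```

Run:
```python
from h import *
y=-103; x=594+.0496*y-66.1
gto(x,y,59,-.0496)
p=shot('wrist','wrist17')
cv2.imwrite('pics/w17c.png',cv2.resize(p['pixels'][100:220,200:440,::-1],None,fx=3,fy=3,interpolation=cv2.INTER_NEAREST))
for c in (310,): print(c,'z14',[ (v,round(ray(p,[[c,v]],14)[0,0],1)) for v in range(140,160,2)],'z6',[(v,round(ray(p,[[c,v]],6)[0,0],1)) for v in range(150,168,2)], ray(p,[[c,155]],14)[0,1])
g=cv2.cvtColor(p['pixels'],cv2.COLOR_RGB2GRAY).astype(int)
for c in (240,250,285,300,310,320,345,360,380): print(c,g[140:176,c].tolist())
```

```text
clock 26.93 pos [ 527.6 -100.9  215.3] gp [ 522.7 -103.7   60.4] yaw -0.0504 tilt [-0.032  -0.0181] F [-7.   0.1  8.3] w 13.1 j6 1.39 -> shift [ 0.0004  0.0023 -0.0046] turn 0.0016
310 z14 [(140, np.float64(591.0)), (142, np.float64(590.1)), (144, np.float64(589.2)), (146, np.float64(588.3)), (148, np.float64(587.4)), (150, np.float64(586.5)), (152, np.float64(585.6)), (154, np.float64(584.6)), (156, np.float64(583.7)), (158, np.float64(582.8))] z6 [(150, np.float64(585.7)), (152, np.float64(584.8)), (154, np.float64(583.8)), (156, np.float64(582.9)), (158, np.float64(581.9)), (160, np.float64(581.0)), (162, np.float64(580.0)), (164, np.float64(579.0)), (166, np.float64(578.1))] -106.73451824257505
240 [203, 202, 203, 204, 203, 204, 203, 200, 197, 194, 196, 195, 194, 193, 193, 172, 119, 81, 117, 181, 188, 133, 62, 27, 27, 27, 29, 29, 31, 44, 72, 97, 115, 119, 120, 120]
250 [203, 203, 203, 203, 203, 203, 202, 202, 200, 199, 198, 198, 198, 199, 197, 169, 119, 85, 82, 93, 80, 49, 28, 27, 27, 29, 28, 27, 34, 53, 80, 102, 116, 119, 117, 119]
285 [204, 202, 203, 203, 204, 203, 203, 202, 20
[... 423 characters left out ...]
, 30, 34, 53, 79, 97, 112, 113, 101, 75, 52]
320 [204, 202, 204, 204, 204, 204, 204, 202, 203, 203, 204, 204, 204, 205, 204, 184, 134, 101, 92, 73, 45, 29, 28, 29, 29, 27, 29, 37, 54, 79, 99, 108, 103, 80, 53, 43]
345 [203, 202, 203, 203, 204, 204, 203, 202, 204, 204, 203, 202, 205, 207, 190, 141, 104, 99, 97, 78, 49, 33, 28, 31, 28, 28, 31, 33, 37, 40, 46, 43, 46, 44, 46, 45]
360 [204, 204, 203, 204, 203, 203, 200, 196, 192, 194, 194, 183, 136, 101, 95, 92, 85, 81, 86, 78, 52, 31, 30, 28, 29, 29, 30, 33, 36, 42, 44, 47, 45, 46, 46, 44]
380 [203, 204, 203, 204, 203, 205, 194, 155, 110, 95, 98, 98, 97, 98, 97, 97, 87, 81, 91, 91, 65, 37, 26, 28, 30, 29, 29, 28, 33, 40, 44, 44, 45, 46, 46, 46]
```

View pics/w17c.png

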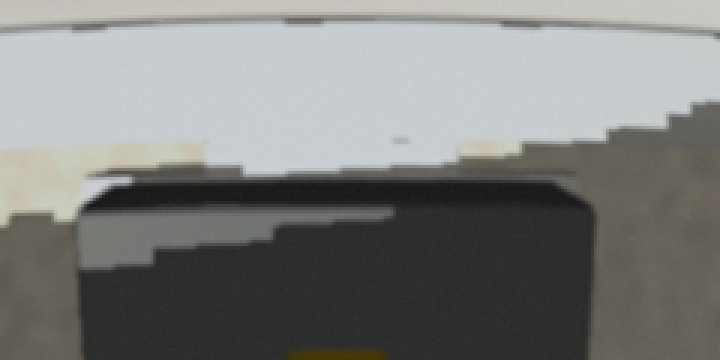

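>>> {"api": "play_rows", "payload": {
  "moves": [
    [[0.006,0,0],0,1],
    [[0.012,0,0],0,1],
    [[0.016,0,0],0,1],
    [[0.016,0,0],0,1]
  ]
}}

```text
clock: 27.48
position: [529.6, -101.1, 215.5]
ee_rot: [0.999, -0.026, -0.02, 0.01]
contact_force: [-9.6, 2.1, 13.0]
gripper_width: 12.6
```

Run:
```python
from h import *
y=-103; x=594+.0496*y-66.1
gto(x,y,59,-.0496)
p=shot('wrist','wrist18')
g=cv2.cvtColor(p['pixels'],cv2.COLOR_RGB2GRAY).astype(int)
cv2.imwrite('pics/w18c.png',cv2.resize(p['pixels'][100:220,200:440,::-1],None,fx=3,fy=3,interpolation=cv2.INTER_NEAREST))
for c in (310,): print(c,'z14',[ (v,round(ray(p,[[c,v]],14)[0,0],1)) for v in range(140,160,2)],'z6',[(v,round(ray(p,[[c,v]],6)[0,0],1)) for v in range(150,168,2)], ray(p,[[c,155]],14)[0,1])
for c in (240,250,285,300,310,320,345,360,380): print(c,g[140:176,c].tolist())
```

```text
clock 27.48 pos [ 529.6 -101.1  215.5] gp [ 523.2 -103.9   60.6] yaw -0.0508 tilt [-0.0413 -0.0184] F [-9.6  2.1 13. ] w 12.6 j6 1.39 -> shift [-0.0013  0.003  -0.0054] turn 0.0024
310 z14 [(140, np.float64(591.1)), (142, np.float64(590.2)), (144, np.float64(589.3)), (146, np.float64(588.4)), (148, np.float64(587.5)), (150, np.float64(586.6)), (152, np.float64(585.7)), (154, np.float64(584.8)), (156, np.float64(583.9)), (158, np.float64(583.0))] z6 [(150, np.float64(585.8)), (152, np.float64(584.8)), (154, np.float64(583.9)), (156, np.float64(582.9)), (158, np.float64(582.0)), (160, np.float64(581.0)), (162, np.float64(580.1)), (164, np.float64(579.1)), (166, np.float64(578.1))] -106.99070410508915
240 [207, 205, 205, 206, 205, 205, 205, 204, 200, 197, 196, 196, 196, 195, 193, 174, 119, 82, 101, 150, 153, 104, 51, 26, 27, 28, 29, 29, 30, 47, 72, 98, 117, 122, 121, 121]
250 [205, 206, 205, 205, 204, 205, 205, 204, 202, 201, 202, 200, 201, 202, 198, 170, 121, 86, 82, 90, 80, 48, 29, 29, 28, 29, 28, 29, 35, 55, 78, 103, 117, 120, 119, 121]
285 [205, 205, 205, 206, 206, 206, 205, 206, 20
[... 402 characters left out ...]
, 30, 30, 28, 30, 33, 40, 42, 46, 46, 47, 46, 47, 46]
320 [206, 205, 206, 205, 205, 206, 204, 205, 206, 208, 200, 172, 125, 100, 102, 100, 102, 101, 92, 68, 43, 28, 28, 32, 26, 28, 31, 33, 37, 45, 45, 47, 46, 47, 46, 47]
345 [205, 205, 205, 205, 205, 205, 206, 205, 206, 204, 181, 129, 99, 98, 99, 100, 101, 102, 97, 70, 42, 27, 29, 29, 27, 28, 32, 31, 38, 44, 46, 46, 46, 46, 47, 46]
360 [205, 206, 205, 205, 206, 204, 185, 139, 98, 89, 93, 95, 94, 96, 97, 95, 86, 86, 87, 75, 45, 29, 28, 30, 29, 29, 29, 33, 36, 44, 45, 45, 47, 46, 46, 46]
380 [205, 206, 205, 206, 206, 207, 196, 156, 111, 97, 97, 99, 100, 99, 99, 98, 90, 79, 83, 78, 50, 29, 26, 29, 30, 29, 28, 32, 35, 41, 44, 46, 47, 46, 47, 46]
```

View pics/w18c.png

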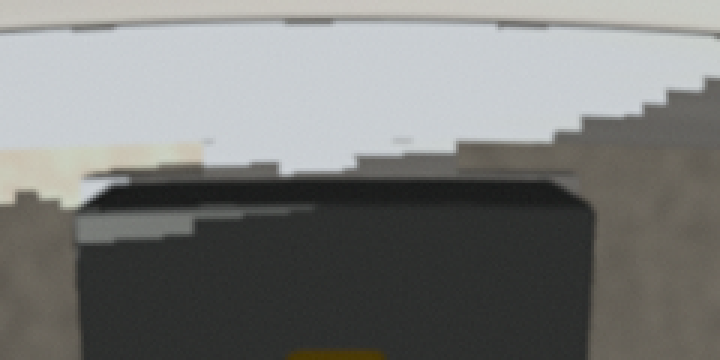

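>>> {"api": "play_rows", "payload": {
  "moves": [
    [[-0.005,0,0],0,1],
    [[-0.008,0,0.005],0,1],
    [[-0.008,0,0.02],0,1],
    [[-0.008,0,0.04],0,1],
    [[-0.008,0,0.06],0,1],
    [[-0.008,0,0.1],0,1],
    [[-0.008,0,0.2],0,1],
    [[-0.008,0,0.3],0,1],
    [[-0.008,0,0.3],0,1]
  ]
}}

```text
clock: 28.65
position: [528.0, -101.1, 309.2]
ee_rot: [0.999, -0.025, -0.016, 0.01]
contact_force: [0.3, -0.5, -1.1]
gripper_width: 12.5
```

Run:
```python
from h import *
gto(367,347,150,1.55)
p=shot('wrist','wrist19');shot('side','side19');shot('scene','scene19')
```

```text
clock 28.65 pos [ 528.  -101.1  309.2] gp [ 522.9 -103.9  154.3] yaw -0.0505 tilt [-0.0332 -0.0182] F [ 0.3 -0.5 -1.1] w 12.5 j6 1.39 -> shift [-0.5269  1.4768 -0.0142] turn -2.9433
```

View pics/scene19.png

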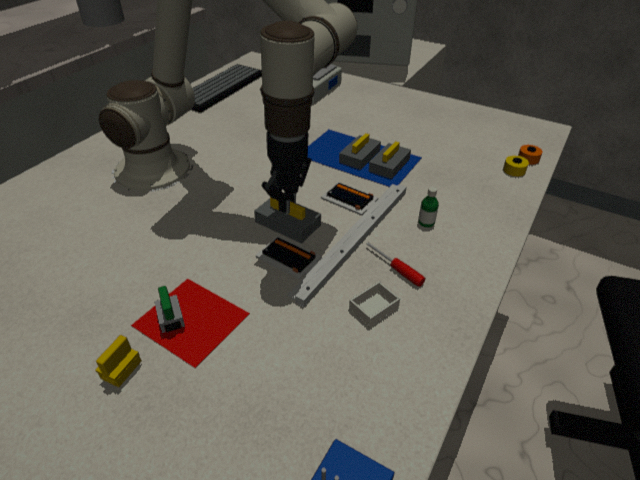

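View pics/side19.png

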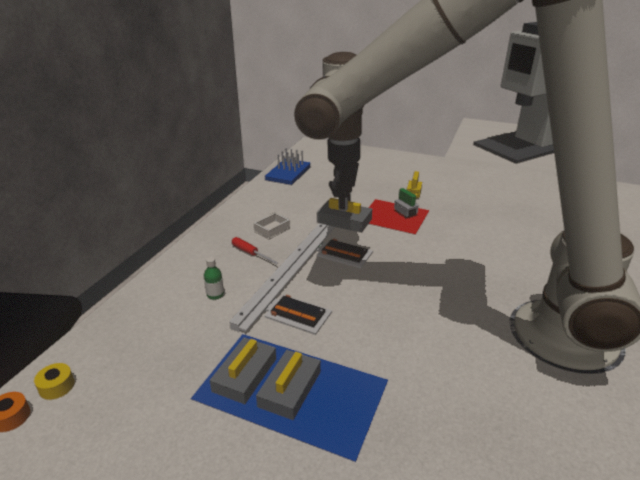

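>>> {"api": "play_rows", "payload": {
  "moves": [
    [[-0.1,0.15,0],-0.33,1],
    [[-0.2,0.3,0],-0.66,1],
    [[-0.3,0.5,0],-1.0,1],
    [[-0.35,0.7,0],-1.0,1],
    [[-0.35,0.7,0],-1.0,1]
  ]
}}

```text
clock: 29.42
position: [420.6, 111.5, 304.6]
ee_rot: [0.959, -0.281, -0.023, 0.004]
contact_force: [-0.7, 0.2, -0.5]
gripper_width: 12.3
```

>>> {"api": "play_rows", "payload": {
  "moves": [
    [[-0.05,0.2,0],-0.33,1],
    [[-0.1,0.4,0],-0.66,1],
    [[-0.17,0.6,0],-1.0,1],
    [[-0.17,0.77,0],-1.0,1],
    [[-0.17,0.77,0],-1.0,1]
  ]
}}

```text
clock: 30.05
position: [369.5, 345.4, 303.6]
ee_rot: [0.855, -0.518, -0.023, -0.001]
contact_force: [-0.5, -0.6, -2.1]
gripper_width: 12.7
```

Run:
```python
from h import *
gto(367,347,63,1.55)
p=shot('wrist','wrist20');shot('side','side20')
```

```text
clock 30.05 pos [369.5 345.4 303.6] gp [363.6 349.6 148.8] yaw -1.0901 tilt [-0.038   0.0266] F [-0.5 -0.6 -2.1] w 12.7 j6 -0.54 -> shift [ 0.0022 -0.0163 -0.286 ] turn -0.9579
```

View pics/side20.png

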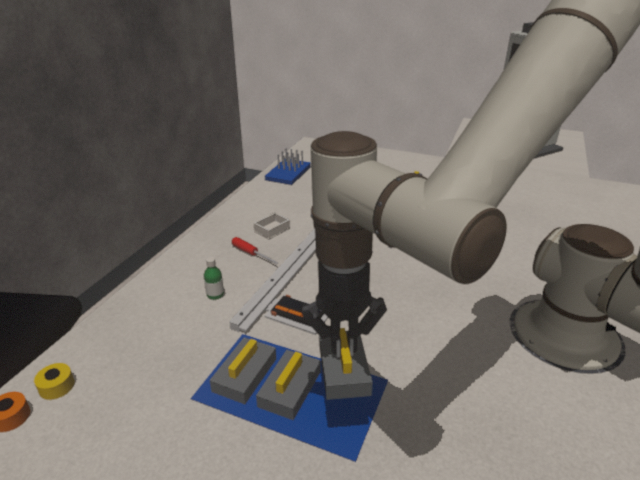

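>>> {"api": "play_rows", "payload": {
  "moves": [
    [[0.002,-0.016,-0.03],-0.33,1],
    [[0.002,-0.016,-0.08],-0.66,1],
    [[0.002,-0.016,-0.15],-0.958,1],
    [[0.002,-0.016,-0.22],-0.958,1],
    [[0.002,-0.016,-0.27],-0.958,1],
    [[0.002,-0.016,-0.295],-0.958,1],
    [[0.002,-0.016,-0.3],-0.958,1],
    [[0.002,-0.016,-0.305],-0.958,1],
    [[0.002,-0.016,-0.305],-0.958,1]
  ]
}}

```text
clock: 31.28
position: [370.2, 338.1, 212.4]
ee_rot: [-0.699, 0.715, 0.023, 0.007]
contact_force: [0.9, 0.9, -0.8]
gripper_width: 12.3
```

Run:
```python
from h import *
gto(367,347,56.6,1.55)
```

```text
clock 31.27 pos [370.2 338.1 212.4] gp [366.8 344.6  57.5] yaw 1.5479 tilt [-0.0221  0.0416] F [ 0.9  0.9 -0.8] w 12.3 j6 -1.02 -> shift [ 0.0007  0.0082 -0.0031] turn 0.004
```

>>> {"api": "play_rows", "payload": {
  "moves": [
    [[0,0,-0.006],0,1],
    [[0,0,-0.012],0,1],
    [[0,0,-0.012],0,1],
    [[0,0,-0.006],0,0.3],
    [[0,0,-0.003],0,-1],
    [[0,0,0],0,-1],
    [[0,0,0],0,-1],
    [[0,0,0.1],0,-1],
    [[0,0,0.25],0,-1],
    [[0,0,0.35],0,-1],
    [[0,0,0.35],0,-1]
  ]
}}

```text
clock: 32.65
position: [370.6, 338.6, 319.8]
ee_rot: [-0.699, 0.715, 0.023, 0.009]
contact_force: [-0.3, -1.3, -1.3]
gripper_width: 85.4
```

Run:
```python
from h import *
gto(435,-380,150,0)
p=shot('wrist','wrist21');shot('side','side21');c=shot('scene','scene21')
for x in (367,462,557): print(fitbox([p],'yellow',(x,345,1.55),*BAR,[33,57]))
h=hsv(c); print(h[290:320:6,160:174:4].tolist())
```

```text
clock 32.65 pos [370.6 338.6 319.8] gp [367.7 345.8 165. ] yaw 1.5482 tilt [-0.019   0.0464] F [-0.3 -1.3 -1.3] w 85.4 j6 -1.05 -> shift [ 0.1909 -2.4055 -0.0498] turn -2.9568
(array([366.30116933, 345.00620556,   1.55134222]), np.float64(0.044652506709098816), 1)
(array([463.46399593, 345.91010458,   1.53844927]), np.float64(0.10579750686883926), 1)
(array([555.35003533, 347.40804908,   1.53376547]), np.float64(0.0999830812215805), 1)
[[[66, 199, 73], [68, 213, 72], [26, 31, 125], [9, 61, 126]], [[67, 163, 64], [69, 215, 70], [61, 189, 54], [3, 78, 102]], [[50, 15, 50], [71, 241, 71], [69, 217, 74], [38, 11, 93]], [[30, 10, 75], [68, 194, 71], [69, 241, 54], [55, 27, 57]], [[38, 11, 95], [70, 153, 35], [67, 188, 34], [71, 231, 32]]]
```

View pics/wrist21.png

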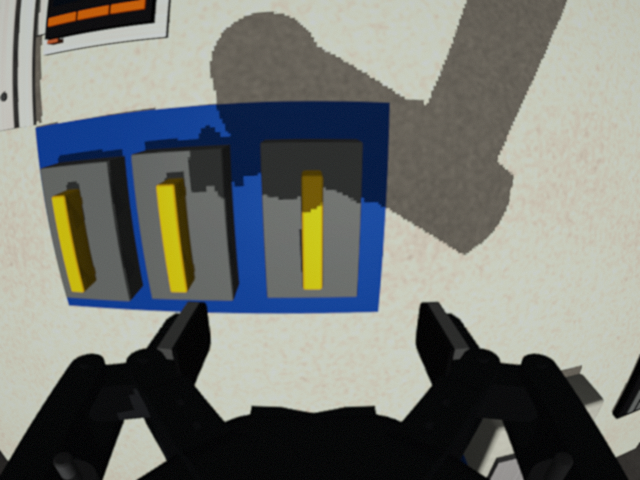

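View pics/side21.png

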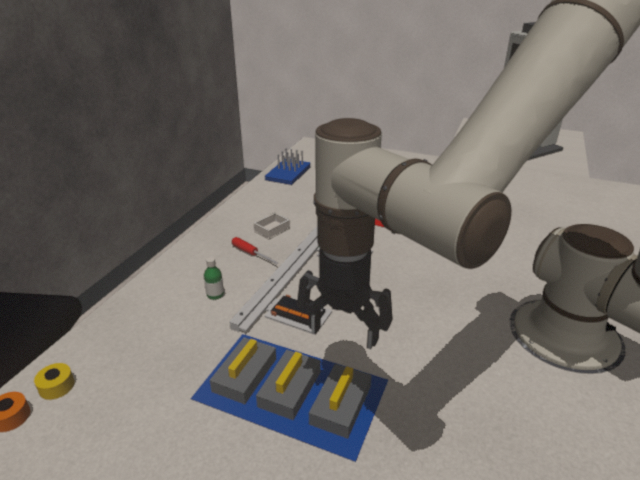

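Run:
```python
from h import *
p=shot('scene','scene22'); m=mask(p,'green')
k,l,st,ce=cv2.connectedComponentsWithStats(m)
for i in range(1,k):
    if st[i,4]>30: print(st[i])
for y0 in (-.65,.65,0,1.2):
  print(fitbox([p],'green',(432,-378,y0),[-30,30],[-8,8],[39,73],margin=12))
cv2.imwrite('pics/sc22c.png',cv2.resize(p['pixels'][260:370,80:260,::-1],None,fx=4,fy=4,interpolation=cv2.INTER_NEAREST))
```

```text
[421 196  17  16 194]
[419 221  13   6  33]
[158 286  16  34 281]
(array([ 423.53953654, -372.17683973,   -0.61701466]), np.float64(0.24727535247802734), 1)
(array([ 424.65421973, -373.16475042,   -0.60693525]), np.float64(0.25194618105888367), 1)
(array([ 424.46734743, -372.99632505,   -0.61355575]), np.float64(0.24877668917179108), 1)
(array([ 311.66811056, -284.99346234,    3.49874369]), np.float64(1.0), 1)
```

View pics/sc22c.png

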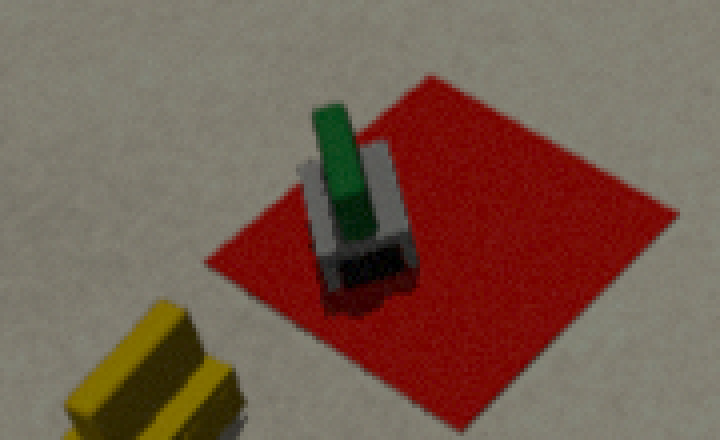

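>>> {"api": "play_rows", "payload": {
  "moves": [
    [[0.1,-0.2,0],0.33,-1],
    [[0.15,-0.4,0],0.66,-1],
    [[0.2,-0.6,0],0.95,-1],
    [[0.2,-0.8,0],0.95,-1],
    [[0.2,-1.0,0],0.95,-1],
    [[0.2,-1.0,0],0.95,-1]
  ]
}}

```text
clock: 33.6
position: [429.1, 34.6, 314.7]
ee_rot: [0.852, -0.524, -0.024, 0.002]
contact_force: [-0.2, -0.2, 0.8]
gripper_width: 85.5
```

>>> {"api": "play_rows", "payload": {
  "moves": [
    [[0.0,-0.2,0],0.33,-1],
    [[0.0,-0.4,0],0.66,-1],
    [[0.0,-0.6,0],0.92,-1],
    [[0.0,-0.8,0],0.92,-1],
    [[0.0,-1.0,0],0.92,-1],
    [[0.0,-1.0,0],0.92,-1]
  ]
}}

```text
clock: 34.35
position: [429.1, -268.1, 313.3]
ee_rot: [0.951, -0.307, -0.024, 0.008]
contact_force: [0.5, 0.9, -0.9]
gripper_width: 85.3
```

Run:
```python
from h import *
gto(424,-373,140,-0.61)
p=shot('wrist','wrist23')
```

```text
clock 34.35 pos [ 429.1 -268.1  313.3] gp [ 421.3 -268.1  158.5] yaw -0.6246 tilt [-0.0505 -0.0001] F [ 0.5  0.9 -0.9] w 85.3 j6 1.17 -> shift [ 0.0091 -0.3493 -0.0617] turn 0.0279
```

View pics/wrist23.png

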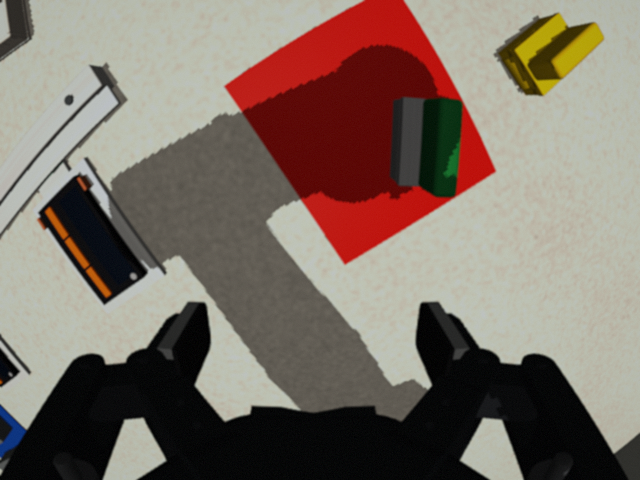

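Run:
```python
from h import *
p=shot('wrist','wrist24')
r=fitbox([p],'green',(424,-373,-.61),[-30,30],[-8,8],[39,73],margin=20);print(r)
gto(r[0][0],r[0][1],64,r[0][2])
```

```text
(array([ 422.91176401, -372.39588833,   -0.48940027]), np.float64(0.9362376928329468), 1)
clock 34.45 pos [ 429.2 -266.   313.5] gp [ 421.3 -265.9  158.7] yaw -0.622 tilt [-0.0505  0.0002] F [-0.2 -0.4 -0.1] w 85.1 j6 1.17 -> shift [ 0.005  -0.3514 -0.3156] turn 0.2532
```

>>> {"api": "play_rows", "payload": {
  "moves": [
    [[0.0,-0.15,0],0,-1],
    [[0.005,-0.3,0],0,-1],
    [[0.005,-0.34,0],0,-1],
    [[0.005,-0.34,0],0,-1]
  ]
}}

```text
clock: 34.95
position: [431.0, -367.0, 312.9]
ee_rot: [0.952, -0.306, -0.025, 0.007]
contact_force: [-0.5, 0.8, -0.3]
gripper_width: 85.5
```

```bash
sed -i "s/'green':((55,80,30)/'green':((52,80,12)/" h.py
python3 - <<'E'
from h import *
p=shot('wrist','wrist25')
r=fitbox([p],'green',(424,-373,-.61),[-30,30],[-8,8],[39,73],margin=20);print(r)
gto(r[0][0],r[0][1],64,r[0][2])
cv2.imwrite('pics/m25.png',mask(p,'green'))
E
```

```text
(array([ 423.2394386 , -370.91947207,   -0.63263641]), np.float64(0.14675354957580566), 1)
clock 35.0 pos [ 430.9 -366.6  313.1] gp [ 422.9 -366.4  158.3] yaw -0.6207 tilt [-0.0514  0.0011] F [ 0.1 -0.4 -0.6] w 85.0 j6 1.35 -> shift [ 0.0011 -0.0154 -0.3143] turn -0.0228
```

View pics/wrist25.png

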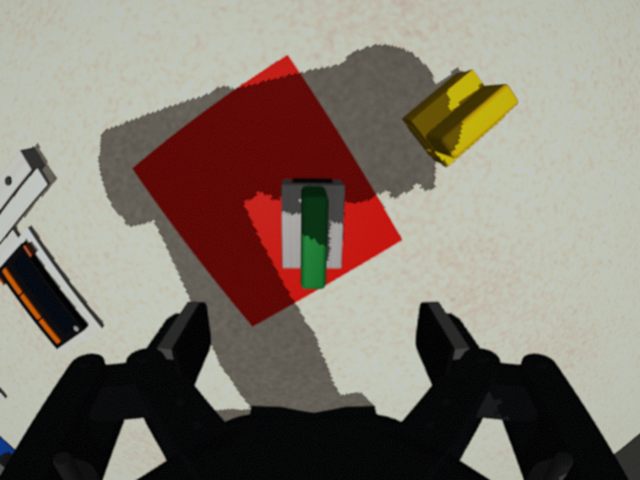

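>>> {"api": "play_rows", "payload": {
  "moves": [
    [[0.001,-0.015,-0.1],-0.02,-1],
    [[0.001,-0.015,-0.25],-0.02,-1],
    [[0.001,-0.015,-0.3],-0.02,-1],
    [[0.001,-0.015,-0.32],-0.02,-1],
    [[0.001,-0.015,-0.32],-0.02,-1],
    [[0.001,-0.015,-0.32],-0.02,1],
    [[0.001,-0.015,-0.32],-0.02,1],
    [[0.001,-0.015,-0.32],-0.02,1],
    [[0.001,-0.015,-0.32],-0.02,1],
    [[0.001,-0.015,-0.32],-0.02,1]
  ]
}}

```text
clock: 36.25
position: [431.5, -371.1, 217.6]
ee_rot: [0.95, -0.311, -0.024, 0.007]
contact_force: [0.5, 1.5, 2.2]
gripper_width: 14.8
```

Run:
```python
from h import *
gto(520,-100,150,-0.05)
p=shot('wrist','wrist26')
```

```text
clock 36.25 pos [ 431.5 -371.1  217.6] gp [ 423.7 -370.9   62.8] yaw -0.6311 tilt [-0.0503  0.0011] F [0.5 1.5 2.2] w 14.8 j6 1.34 -> shift [0.317  0.9174 0.2907] turn 1.1098
```

View pics/wrist26.png

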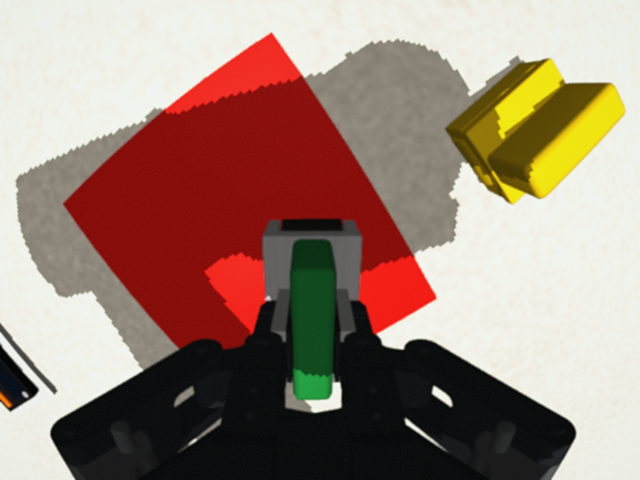

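>>> {"api": "play_rows", "payload": {
  "moves": [
    [[0,0,0.05],0,1],
    [[0,0,0.2],0,1],
    [[0.05,0.1,0.3],0.2,1],
    [[0.1,0.3,0.35],0.5,1],
    [[0.2,0.5,0.35],0.8,1],
    [[0.25,0.65,0.35],1.0,1],
    [[0.25,0.7,0.35],1.0,1],
    [[0.25,0.7,0.35],1.0,1]
  ]
}}

```text
clock: 37.3
position: [506.1, -160.3, 322.5]
ee_rot: [0.998, -0.053, -0.022, 0.013]
contact_force: [-0.4, 0.3, -3.8]
gripper_width: 15.2
```

Run:
```python
from h import *
gto(520,-90,150,-0.05)
p=shot('wrist','wrist27')
```

```text
clock 37.3 pos [ 506.1 -160.3  322.5] gp [ 499.  -164.   167.7] yaw -0.1062 tilt [-0.0456 -0.024 ] F [-0.4  0.3 -3.8] w 15.2 j6 1.44 -> shift [ 0.0693  0.2481 -0.059 ] turn 0.1073
```

View pics/wrist27.png

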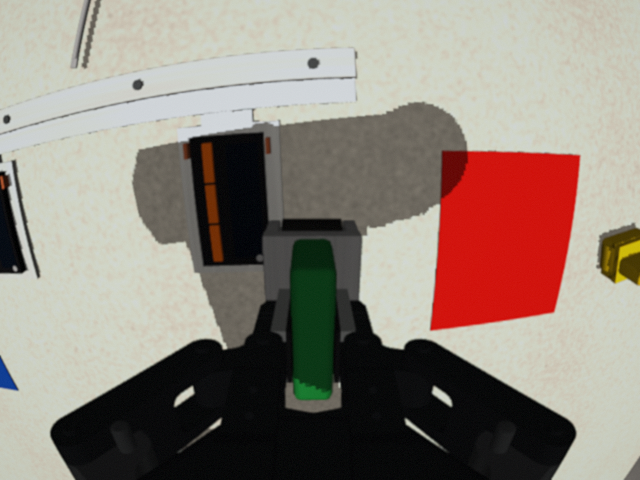

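```bash
sed -i "s/'red':/'orange':((7,150,40),(16,255,255)),'red':/" h.py
python3 - <<'E'
from h import *
p=shot('wrist','wrist28')
print(hsv(p)[150:260:15,206:214:3].tolist())
r=fitbox([p],'orange',(522.6,-103.5,-.05),[-48,48],[10,18],[15,18],margin=6);print(r)
q=shot('scene','scene28');print(fitbox([q],'orange',(522.6,-103.5,-.05),[-48,48],[10,18],[15,18],margin=5))
# gap of plate to lip
cv2.imwrite('pics/w28c.png',cv2.resize(p['pixels'][60:290,120:380,::-1],None,fx=3,fy=3,interpolation=cv2.INTER_NEAREST)[:600,:780])
for r_ in [r[0]]:
    for z,pt in [(6,(60,30)),(6,(60,-30)),(6,(-62,30))]:
        c,s=np.cos(r_[2]),np.sin(r_[2]); print(proj(p,[[r_[0]+c*pt[0]-s*pt[1],r_[1]+s*pt[0]+c*pt[1],z]]))
E
```

```text
[[[12, 244, 114], [11, 241, 107], [11, 148, 19]], [[11, 242, 114], [11, 233, 116], [10, 235, 51]], [[11, 244, 116], [11, 244, 116], [12, 250, 94]], [[12, 242, 114], [11, 235, 115], [11, 239, 115]], [[10, 229, 77], [12, 244, 115], [12, 244, 114]], [[120, 64, 8], [10, 222, 61], [11, 222, 78]], [[135, 46, 11], [9, 218, 62], [11, 237, 115]], [[0, 0, 6], [100, 77, 10], [11, 245, 99]]]
(array([ 5.18314165e+02, -1.06123750e+02, -7.82790240e-02]), np.float64(0.09686596691608429), 1)
(array([ 5.19020090e+02, -1.09271505e+02, -8.07610082e-02]), np.float64(0.21020832657814026), 1)
[[186.58607805 127.61455706]]
[[263.16268654 121.53023763]]
[[203.22451149 273.13835409]]
```

View pics/w28c.png

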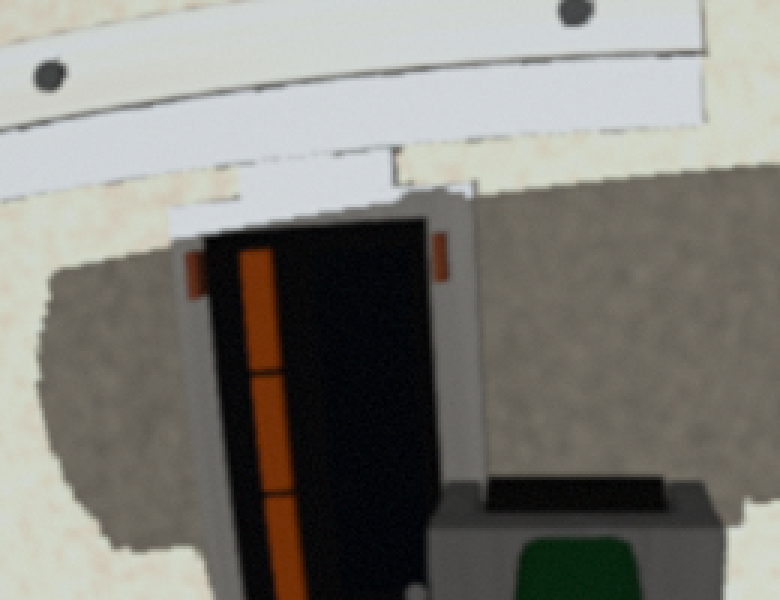

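Run:
```python
from h import *
p=arm.get_image('wrist');p['name']='wrist'
C=lambda x,y:(x/3+120-.33,y/3+60-.33)
L=ray(p,[C(245,163),C(390,149),C(100,184),C(700,124)],14)[:,:2]
Q=ray(p,[C(170,207),C(475,182)],6)[:,:2]
print(L,'\n',Q)
k=np.polyfit(L[:,1],L[:,0],1);print(k, 'gap',[ (np.polyval(k,q[1])-q[0])/np.hypot(1,k[0]) for q in Q],'plate yaw',np.arctan2(-(Q[0]-Q[1])[0],(Q[0]-Q[1])[1]),'rail yaw',-k[0])
```

```text
[[ 588.86762095  -97.44379567]
 [ 586.43666679 -133.91251593]
 [ 590.87156154  -58.12774019]
 [ 583.9039907  -209.1516611 ]] 
 [[ 581.4560529   -73.43017532]
 [ 575.38469961 -152.91269783]]
[4.64189471e-02 5.93306496e+02] gap [np.float64(8.432811582125318), np.float64(10.812107887671667)] plate yaw -0.07623796838092399 rail yaw -0.046418947144550866
```

Run:
```python
from h import *
gto(416,-101,120,-0.0496)
```

```text
clock 37.5 pos [ 506.  -162.2  322.5] gp [ 499.1 -165.9  167.7] yaw -0.1094 tilt [-0.0447 -0.0242] F [-0.4 -1.1 -4. ] w 15.0 j6 1.44 -> shift [-0.2778  0.2178 -0.1591] turn 0.1141
```

>>> {"api": "play_rows", "payload": {
  "moves": [
    [[-0.15,0.1,0],0.114,1],
    [[-0.278,0.218,0],0.114,1],
    [[-0.278,0.218,-0.15],0.114,1],
    [[-0.278,0.218,-0.25],0.114,1],
    [[-0.278,0.218,-0.3],0.114,1],
    [[-0.278,0.218,-0.3],0.114,1]
  ]
}}

```text
clock: 38.25
position: [422.3, -97.6, 231.8]
ee_rot: [0.999, -0.026, -0.023, 0.014]
contact_force: [0.4, 0.1, -3.7]
gripper_width: 14.7
```

Run:
```python
from h import *
gto(416,-101,61.8,-0.0496)
p=shot('wrist','wrist29')
r=fitbox([p],'green',(416,-101,-.05),[-30,30],[-8,8],[52,86],margin=20);print(r)
```

```text
clock 38.25 pos [422.3 -97.6 231.8] gp [ 415.2 -101.8   77. ] yaw -0.0512 tilt [-0.046  -0.0273] F [ 0.4  0.1 -3.7] w 14.7 j6 1.34 -> shift [ 0.0026  0.0028 -0.0506] turn 0.0031
(array([ 4.14235708e+02, -1.01671632e+02, -5.56941264e-02]), np.float64(0.06993098556995392), 1)
```

View pics/wrist29.png

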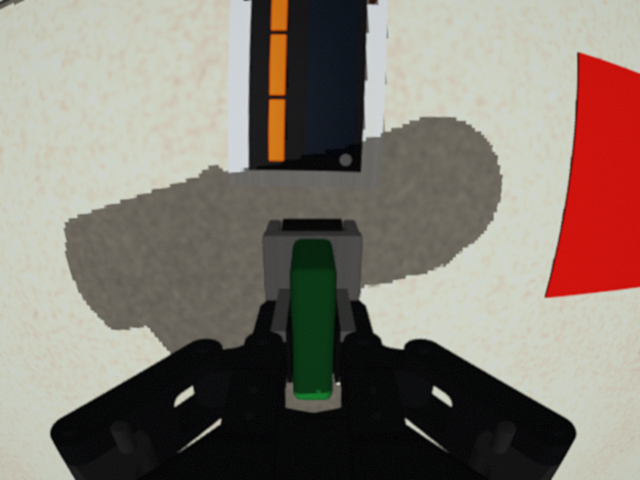

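>>> {"api": "play_rows", "payload": {
  "moves": [
    [[0.003,0.002,-0.03],0,1],
    [[0.003,0.002,-0.051],0,1],
    [[0.02,0.001,-0.051],0,1],
    [[0.035,0.0,-0.051],0,1],
    [[0.045,0.0,-0.051],0,1],
    [[0.05,0.0,-0.051],0,1],
    [[0.055,0.0,-0.051],0,1],
    [[0.06,0.0,-0.051],0,1],
    [[0.065,0.0,-0.051],0,1],
    [[0.065,0.0,-0.051],0,1]
  ]
}}

```text
clock: 39.55
position: [441.1, -97.7, 217.1]
ee_rot: [0.999, -0.026, -0.024, 0.014]
contact_force: [-5.1, 0.1, 2.2]
gripper_width: 15.4
```

```bash
cat >> h.py <<'E'
def strip(p,x,y,yaw,m=6): return fitbox([p],'orange',(x,y,yaw),[-48,48],[10,18],[15,18],margin=m)
E
python3 - <<'E'
from h import *
gto(416,-101,61.8,-0.0496)
p=shot('wrist','wrist30')
E
```

```text
clock 39.55 pos [441.1 -97.7 217.1] gp [ 433.6 -102.    62.3] yaw -0.0513 tilt [-0.0481 -0.0276] F [-5.1  0.1  2.2] w 15.4 j6 1.34 -> shift [-0.0588  0.0034 -0.0016] turn 0.0033
```

View pics/wrist30.png

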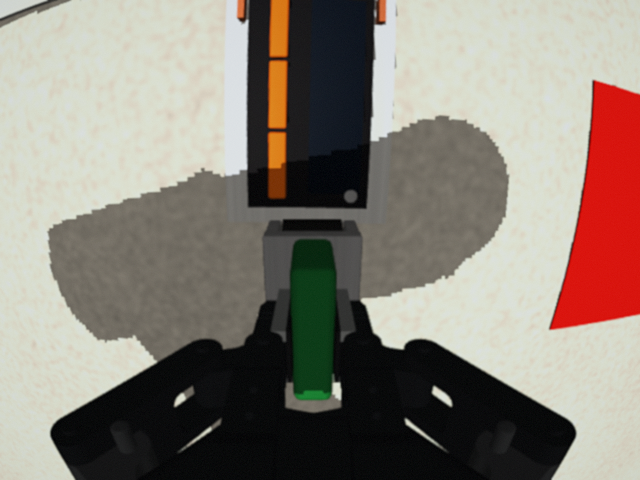

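>>> {"api": "play_rows", "payload": {
  "moves": [
    [[0.006,0,0],0,1],
    [[0.012,0,0],0,1],
    [[0.016,0,0],0,1],
    [[0.016,0,0],0,1]
  ]
}}

```text
clock: 40.1
position: [442.9, -97.9, 216.5]
ee_rot: [0.999, -0.027, -0.029, 0.015]
contact_force: [-9.9, 3.6, 6.8]
gripper_width: 15.2
```

Run:
```python
from h import *
gto(520,-105,105,-0.0496)
```

```text
clock 40.1 pos [442.9 -97.9 216.5] gp [ 434.  -102.3   61.8] yaw -0.0523 tilt [-0.0578 -0.0281] F [-9.9  3.6  6.8] w 15.2 j6 1.34 -> shift [ 0.2867 -0.0091  0.1439] turn 0.0051
```

>>> {"api": "play_rows", "payload": {
  "moves": [
    [[-0.02,0,0],0,1],
    [[-0.05,0,0.02],0,1],
    [[-0.05,-0.05,0.15],0,1],
    [[0.0,-0.15,0.25],0,1],
    [[0.1,-0.25,0.3],0,1],
    [[0.15,-0.28,0.3],0,1],
    [[0.15,-0.28,0.3],0,1]
  ]
}}

```text
clock: 40.98
position: [488.6, -182.5, 306.8]
ee_rot: [0.999, -0.027, -0.027, 0.015]
contact_force: [-1.1, -0.3, -4.1]
gripper_width: 14.9
```

```bash
cat >> h.py <<'E'
def seat(p,r):
    """plate/lip gap by intensity along the carrier axis: print carrier pose vs rail line"""
    c,s=np.cos(r[2]),np.sin(r[2]); e=594+.0496*r[1]
    print('origin-to-lip',(e-r[0])/1.0012,'yaw rel',r[2]+.0496)
E
python3 - <<'E'
from h import *
gto(520,-105,105,-0.0496)
p=shot('wrist','wrist31')
r=strip(p,522,-106,-.06); print(r); seat(p,r[0])
cv2.imwrite('pics/w31c.png',cv2.resize(p['pixels'][50:250,100:360,::-1],None,fx=3,fy=3,interpolation=cv2.INTER_NEAREST))
E
```

```text
clock 40.98 pos [ 488.6 -182.5  306.8] gp [ 479.9 -186.8  152.1] yaw -0.0537 tilt [-0.0557 -0.028 ] F [-1.1 -0.3 -4.1] w 14.9 j6 1.53 -> shift [ 0.1336  0.2729 -0.1569] turn 0.0078
(array([ 5.21793556e+02, -1.05935957e+02, -7.49873321e-02]), np.float64(0.08821365982294083), 1)
origin-to-lip 66.87177404814598 yaw rel -0.025387332139064668
```

View pics/w31c.png

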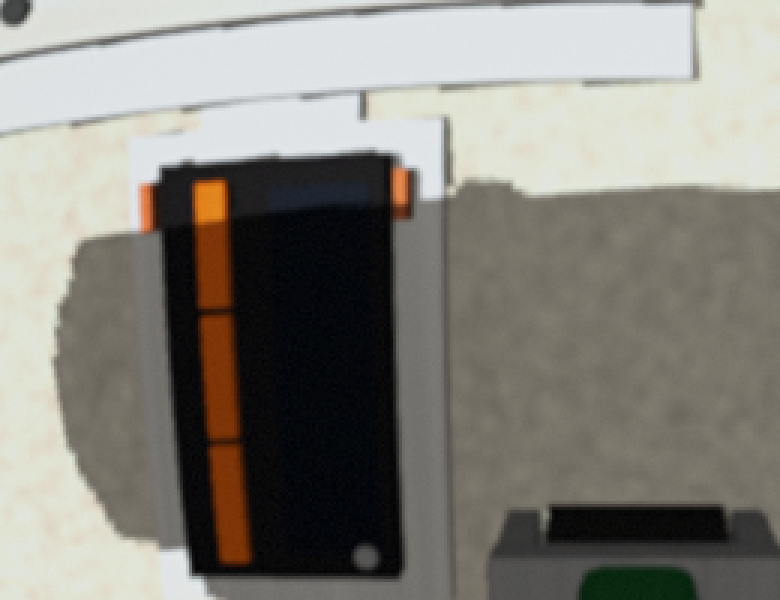

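View pics/wrist31.png

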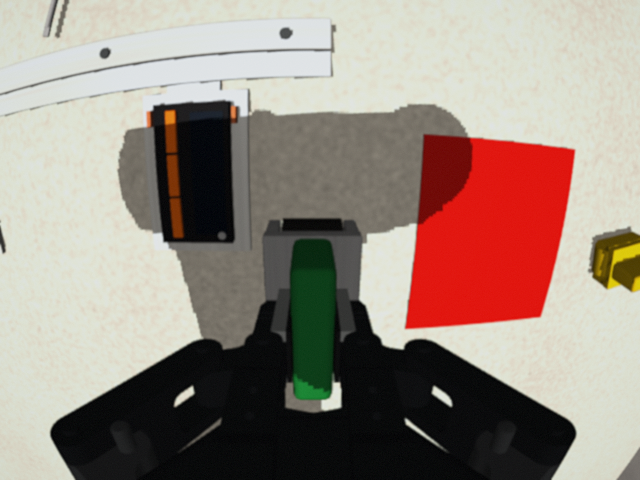

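```bash
cat >> h.py <<'E'
def gap(p,lip,pl):
    L=ray(p,lip,14)[:,:2]; Q=ray(p,pl,6)[:,:2]; k=np.polyfit(L[:,1],L[:,0],1)
    print('lip fit',k,np.round(L[:,0]-np.polyval(k,L[:,1]),2),'gaps',[round((np.polyval(k,q[1])-q[0])/np.hypot(1,k[0]),2) for q in Q],'plate yaw',np.arctan2(-(Q[0]-Q[1])[0],(Q[0]-Q[1])[1]),'rail yaw',-k[0], Q.tolist())
E
python3 - <<'E'
from h import *
p=arm.get_image('wrist');p['name']='wrist'
C=lambda x,y:(x/3+100-.33,y/3+50-.33)
gap(p,[C(205,106),C(300,98),C(440,88),C(585,82),C(690,78)],[C(130,137),C(447,118)])
E
```

```text
lip fit [4.24562126e-02 5.89877111e+02] [ 0.36 -0.17 -0.33 -0.29  0.43] gaps [np.float64(4.31), np.float64(6.98)] plate yaw -0.07577198472645556 rail yaw -0.042456212641279314 [[582.5195162155621, -71.70556007653272], [576.4658000936937, -151.4464579508629]]
```

Run:
```python
from h import *
gto(420,-125,61.8,-0.0496)
```

```text
clock 41.08 pos [ 487.2 -181.7  306.1] gp [ 478.1 -186.   151.5] yaw -0.0527 tilt [-0.0588 -0.0276] F [-0.3  0.7 -4.2] w 14.9 j6 1.53 -> shift [-0.1936  0.2035 -0.2989] turn 0.006
```

>>> {"api": "play_rows", "payload": {
  "moves": [
    [[-0.1,0.1,0],0,1],
    [[-0.194,0.203,0],0,1],
    [[-0.194,0.203,-0.15],0,1],
    [[-0.194,0.203,-0.27],0,1],
    [[-0.194,0.203,-0.299],0,1],
    [[-0.17,0.202,-0.299],0,1],
    [[-0.155,0.201,-0.299],0,1],
    [[-0.145,0.201,-0.299],0,1],
    [[-0.14,0.201,-0.299],0,1],
    [[-0.135,0.201,-0.299],0,1],
    [[-0.13,0.201,-0.299],0,1],
    [[-0.13,0.201,-0.299],0,1]
  ]
}}

```text
clock: 42.58
position: [443.9, -121.7, 216.0]
ee_rot: [0.999, -0.028, -0.036, 0.015]
contact_force: [-11.2, 3.8, 6.2]
gripper_width: 15.0
```

Run:
```python
from h import *
gto(420,-125,61.8,-0.0496)
```

```text
clock 42.58 pos [ 443.9 -121.7  216. ] gp [ 432.6 -126.    61.5] yaw -0.0545 tilt [-0.0729 -0.0275] F [-11.2   3.8   6.2] w 15.0 j6 1.4 -> shift [-0.0421  0.0034  0.0012] turn 0.0094
```

>>> {"api": "play_rows", "payload": {
  "moves": [
    [[-0.02,0,0],0,1],
    [[-0.05,0,0.02],0,1],
    [[-0.05,-0.05,0.15],0,1],
    [[0.0,-0.1,0.25],0,1],
    [[0.1,-0.2,0.3],0,1],
    [[0.15,-0.23,0.3],0,1],
    [[0.15,-0.23,0.3],0,1]
  ]
}}

```text
clock: 43.45
position: [489.4, -191.3, 306.4]
ee_rot: [0.999, -0.028, -0.035, 0.015]
contact_force: [-0.9, 0.0, -4.5]
gripper_width: 14.7
```

Run:
```python
from h import *
gto(520,-105,105,-0.0496)
p=shot('wrist','wrist32')
r=strip(p,522,-106,-.06); print(r); seat(p,r[0])
cv2.imwrite('pics/w32c.png',cv2.resize(p['pixels'][50:250,100:360,::-1],None,fx=3,fy=3,interpolation=cv2.INTER_NEAREST))
```

```text
clock 43.45 pos [ 489.4 -191.3  306.4] gp [ 478.4 -195.5  151.8] yaw -0.0559 tilt [-0.0711 -0.0274] F [-0.9  0.  -4.5] w 14.7 j6 1.55 -> shift [ 0.1386  0.302  -0.156 ] turn 0.0121
(array([ 5.22076722e+02, -1.06214894e+02, -6.98468163e-02]), np.float64(0.09142351895570755), 1)
origin-to-lip 66.57512940566558 yaw rel -0.02024681633623692
```

View pics/w32c.png

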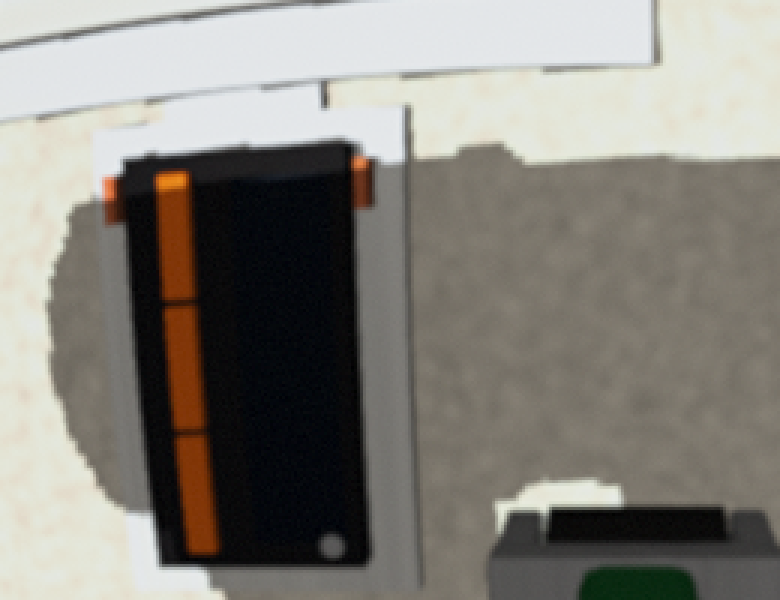

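Run:
```python
from h import *
gto(491.5,-90.5,100,-0.058)
```

```text
clock 43.5 pos [ 488.5 -190.8  305.9] gp [ 477.2 -195.   151.4] yaw -0.0556 tilt [-0.0731 -0.027 ] F [-0.5 -0.6 -4.1] w 15.2 j6 1.55 -> shift [ 0.0478  0.3483 -0.1713] turn -0.0046
```

>>> {"api": "play_rows", "payload": {
  "moves": [
    [[0.02,0.15,0],0,1],
    [[0.048,0.3,0],0,1],
    [[0.048,0.348,-0.05],0,1],
    [[0.048,0.348,-0.15],0,1],
    [[0.048,0.348,-0.17],0,1],
    [[0.048,0.348,-0.17],0,1]
  ]
}}

```text
clock: 44.25
position: [502.6, -86.7, 254.8]
ee_rot: [0.999, -0.028, -0.037, 0.015]
contact_force: [-0.8, -0.3, -3.3]
gripper_width: 14.7
```

Run:
```python
from h import *
gto(491.5,-90.5,79,-0.058)
p=shot('wrist','wrist33')
r=fitbox([p],'green',(491,-90,-.055),[-30,30],[-8,8],[76,110],margin=20,fitz=True);print(r)
c=shot('scene','scene33');cv2.imwrite('pics/sc33c.png',cv2.resize(c['pixels'][150:330,200:440,::-1],None,fx=3,fy=3,interpolation=cv2.INTER_CUBIC))
```

```text
clock 44.25 pos [502.6 -86.7 254.8] gp [491.1 -90.9 100.2] yaw -0.0556 tilt [-0.0743 -0.0275] F [-0.8 -0.3 -3.3] w 14.7 j6 1.35 -> shift [ 0.0014  0.0014 -0.0708] turn -0.0046
(array([ 4.88220033e+02, -9.07932046e+01, -5.96259274e-02, -4.60921591e+00]), np.float64(0.03848523274064064), 1)
```

View pics/wrist33.png

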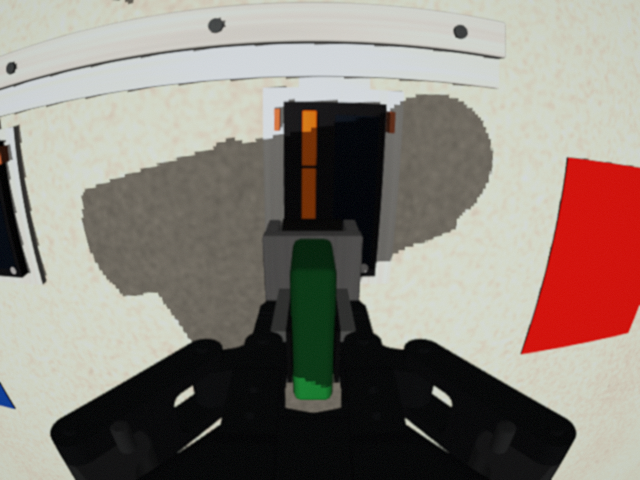

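View pics/sc33c.png

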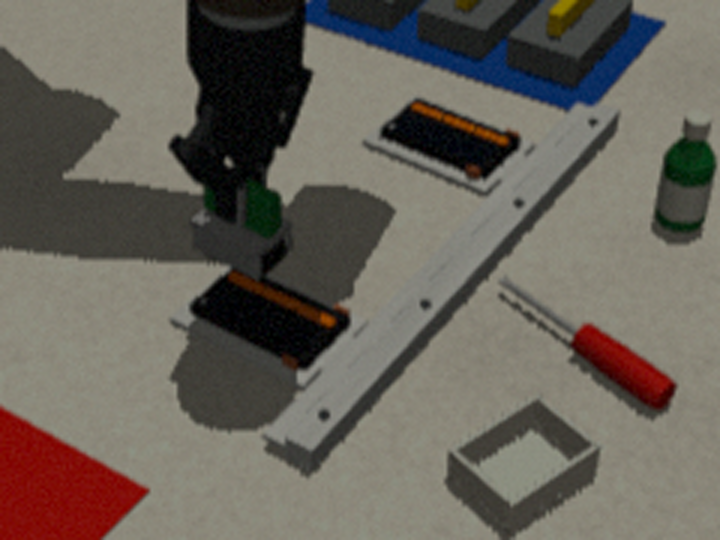

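>>> {"api": "play_rows", "payload": {
  "moves": [
    [[0.0,0.001,-0.04],0,1],
    [[0.0,0.001,-0.065],0,1],
    [[0.0,0.001,-0.075],0,1],
    [[0.0,0.001,-0.08],0,1],
    [[0.0,0.001,-0.085],0,1],
    [[0.0,0.001,-0.085],0,1]
  ]
}}

```text
clock: 45.1
position: [503.8, -86.5, 230.9]
ee_rot: [0.999, -0.028, -0.034, 0.015]
contact_force: [1.2, -1.9, 2.9]
gripper_width: 14.8
```

Run:
```python
from h import *
gto(553.5,-94,74,-0.058)
```

```text
clock 45.1 pos [503.8 -86.5 230.9] gp [493.1 -90.7  76.3] yaw -0.0555 tilt [-0.0691 -0.0273] F [ 1.2 -1.9  2.9] w 14.8 j6 1.34 -> shift [ 0.2014 -0.011  -0.0077] turn -0.0048
```

>>> {"api": "play_rows", "payload": {
  "moves": [
    [[0.0,0,-0.005],0,1],
    [[0.0,0,-0.01],0,1],
    [[0.0,0,-0.015],0,1],
    [[0.0,0,-0.015],0,1]
  ]
}}

```text
clock: 45.6
position: [506.0, -86.5, 230.4]
ee_rot: [0.999, -0.027, -0.03, 0.015]
contact_force: [-1.1, -1.9, 19.9]
gripper_width: 15.0
```

>>> {"api": "play_rows", "payload": {
  "moves": [
    [[0.02,-0.001,-0.012],0,1],
    [[0.05,-0.003,-0.013],0,1],
    [[0.08,-0.005,-0.013],0,1],
    [[0.11,-0.007,-0.013],0,1],
    [[0.14,-0.008,-0.013],0,1],
    [[0.17,-0.01,-0.013],0,1],
    [[0.185,-0.011,-0.013],0,1],
    [[0.195,-0.011,-0.013],0,1],
    [[0.195,-0.011,-0.013],0,1]
  ]
}}

```text
clock: 46.72
position: [566.9, -89.8, 230.4]
ee_rot: [0.999, -0.026, -0.026, 0.016]
contact_force: [0.3, -1.2, 15.5]
gripper_width: 15.2
```

Run:
```python
from h import *
gto(491.5,-90,74,-0.058)
p=shot('wrist','wrist34');shot('scene','scene34')
```

```text
clock 46.73 pos [566.9 -89.8 230.4] gp [558.8 -94.4  75.6] yaw -0.051 tilt [-0.0521 -0.0296] F [ 0.3 -1.2 15.5] w 15.2 j6 1.37 -> shift [-0.2243  0.0144 -0.0055] turn -0.0133
```

View pics/wrist34.png

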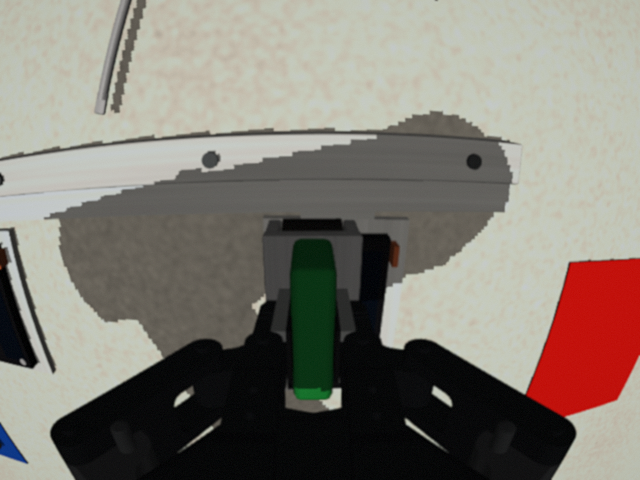

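>>> {"api": "play_rows", "payload": {
  "moves": [
    [[-0.03,0.002,-0.018],0,1],
    [[-0.07,0.004,-0.018],0,1],
    [[-0.11,0.006,-0.018],0,1],
    [[-0.15,0.009,-0.018],0,1],
    [[-0.19,0.012,-0.018],0,1],
    [[-0.225,0.014,-0.018],0,1],
    [[-0.235,0.015,-0.018],0,1],
    [[-0.235,0.015,-0.018],0,1]
  ]
}}

```text
clock: 47.82
position: [499.6, -85.4, 230.4]
ee_rot: [0.999, -0.024, -0.02, 0.016]
contact_force: [0.1, -3.9, 25.2]
gripper_width: 15.0
```

Run:
```python
from h import *
gto(554,-94,74,-0.058)
p=shot('wrist','wrist35')
```

```text
clock 47.83 pos [499.6 -85.4 230.4] gp [493.5 -90.3  75.6] yaw -0.0475 tilt [-0.0399 -0.0315] F [ 0.1 -3.9 25.2] w 15.0 j6 1.34 -> shift [ 0.202  -0.0126 -0.0053] turn -0.02
```

View pics/wrist35.png

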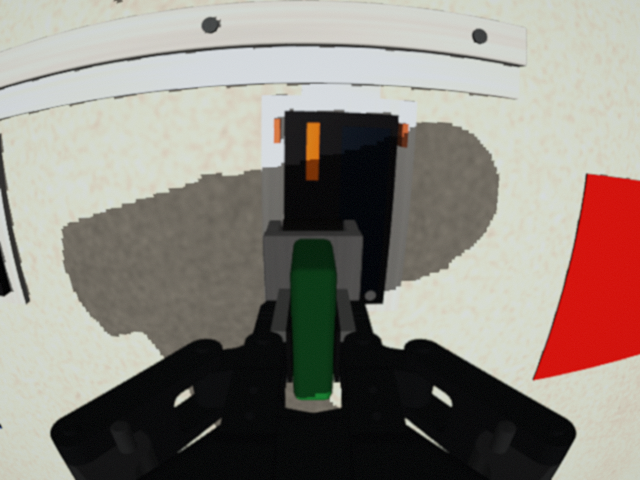

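>>> {"api": "play_rows", "payload": {
  "moves": [
    [[0.02,-0.001,-0.02],0,1],
    [[0.03,-0.002,-0.02],0,1],
    [[0.03,-0.002,-0.02],0,1]
  ]
}}

```text
clock: 48.25
position: [512.1, -85.9, 230.5]
ee_rot: [1.0, -0.022, -0.014, 0.017]
contact_force: [-1.4, 0.7, 29.8]
gripper_width: 15.2
```

>>> {"api": "play_rows", "payload": {
  "moves": [
    [[0.02,-0.001,-0.02],0,1],
    [[0.03,-0.002,-0.02],0,1],
    [[0.03,-0.002,-0.02],0,1]
  ]
}}

```text
clock: 48.62
position: [524.5, -86.2, 230.5]
ee_rot: [1.0, -0.02, -0.008, 0.017]
contact_force: [-1.6, 0.7, 28.8]
gripper_width: 14.8
```

Run:
```python
from h import *
gto(554,-94,74,-0.058)
```

```text
clock 48.62 pos [524.5 -86.2 230.5] gp [521.9 -91.6  75.6] yaw -0.0402 tilt [-0.0168 -0.0346] F [-1.6  0.7 28.8] w 14.8 j6 1.34 -> shift [ 0.1074 -0.0082 -0.0055] turn -0.034
```

>>> {"api": "play_rows", "payload": {
  "moves": [
    [[0.03,-0.002,-0.02],-0.01,1],
    [[0.06,-0.004,-0.02],-0.02,1],
    [[0.09,-0.006,-0.02],-0.03,1],
    [[0.11,-0.008,-0.02],-0.03,1],
    [[0.12,-0.008,-0.02],-0.03,1],
    [[0.12,-0.008,-0.02],-0.03,1]
  ]
}}

```text
clock: 49.38
position: [563.8, -88.2, 230.8]
ee_rot: [0.999, -0.026, -0.002, 0.018]
contact_force: [-0.9, -0.6, 26.8]
gripper_width: 15.2
```

>>> {"api": "play_rows", "payload": {
  "moves": [
    [[-0.03,0.002,-0.018],-0.02,1],
    [[-0.07,0.004,-0.018],-0.02,1],
    [[-0.11,0.006,-0.018],-0.02,1],
    [[-0.15,0.008,-0.018],-0.02,1],
    [[-0.19,0.01,-0.018],-0.02,1],
    [[-0.21,0.012,-0.018],-0.02,1],
    [[-0.22,0.012,-0.018],-0.02,1],
    [[-0.22,0.012,-0.018],-0.02,1]
  ]
}}

```text
clock: 50.38
position: [501.4, -84.5, 231.0]
ee_rot: [0.999, -0.029, 0.004, 0.018]
contact_force: [0.5, -2.1, 26.4]
gripper_width: 15.2
```

Run:
```python
from h import *
gto(554,-94,74,-0.058)
p=shot('wrist','wrist36');c=shot('scene','scene36');cv2.imwrite('pics/sc36c.png',cv2.resize(c['pixels'][150:330,200:440,::-1],None,fx=3,fy=3,interpolation=cv2.INTER_CUBIC))
```

```text
clock 50.38 pos [501.4 -84.5 231. ] gp [502.5 -90.2  76.1] yaw -0.0591 tilt [ 0.0076 -0.0368] F [ 0.5 -2.1 26.4] w 15.2 j6 1.3 -> shift [ 0.1715 -0.0127 -0.0069] turn 0.0022
```

View pics/wrist36.png

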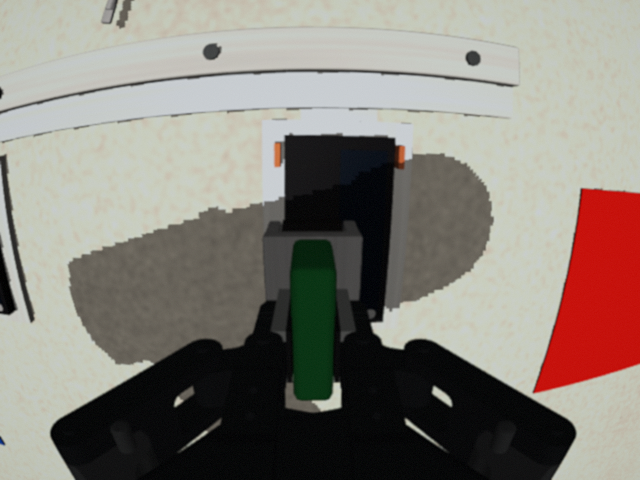

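View pics/sc36c.png

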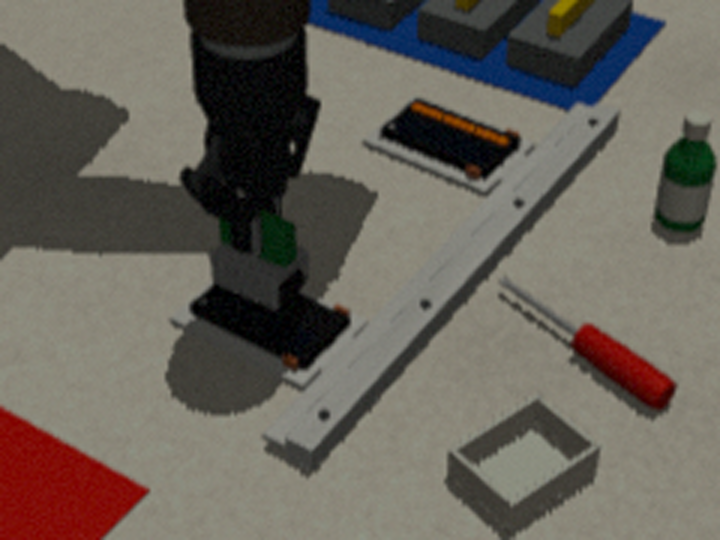

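>>> {"api": "play_rows", "payload": {
  "moves": [
    [[-0.02,0.001,-0.016],0,1],
    [[-0.045,0.002,-0.016],0,1],
    [[-0.05,0.002,-0.016],0,1],
    [[-0.02,0.001,-0.016],0,1],
    [[0.02,-0.001,-0.016],0,1],
    [[0.05,-0.003,-0.016],0,1],
    [[0.08,-0.004,-0.016],0,1],
    [[0.08,-0.004,0.02],0,1],
    [[0.08,-0.1,0.15],0,1],
    [[0.0,-0.25,0.2],0,1],
    [[-0.08,-0.3,0.2],0,1],
    [[-0.08,-0.3,0.2],0,1]
  ]
}}

```text
clock: 51.98
position: [474.3, -175.2, 289.5]
ee_rot: [0.999, -0.031, 0.001, 0.018]
contact_force: [0.2, 0.2, -4.6]
gripper_width: 15.3
```

Run:
```python
from h import *
gto(420,-105,105,-0.0496)
p=shot('wrist','wrist37')
cv2.imwrite('pics/w37c.png',cv2.resize(p['pixels'][50:250,120:380,::-1],None,fx=3,fy=3,interpolation=cv2.INTER_NEAREST))
```

```text
clock 51.98 pos [ 474.3 -175.2  289.5] gp [ 474.6 -180.7  134.6] yaw -0.0626 tilt [ 0.0019 -0.0351] F [ 0.2  0.2 -4.6] w 15.3 j6 1.5 -> shift [-0.1823  0.2522 -0.0986] turn 0.0249
```

View pics/w37c.png

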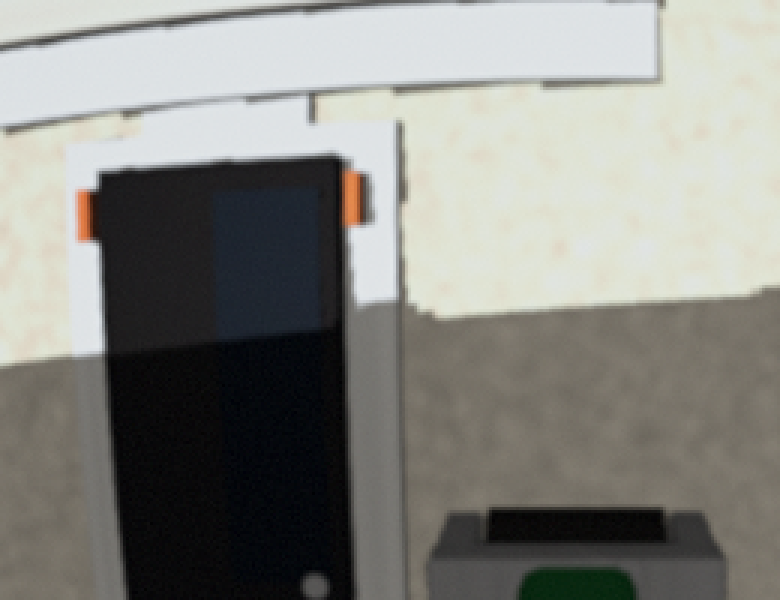

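Run:
```python
from h import *
p=arm.get_image('wrist');p['name']='wrist'
C=lambda x,y:(x/3+120-.33,y/3+50-.33)
gap(p,[C(5,131),C(128,113),C(248,98),C(395,89),C(545,83),C(655,79)],[C(68,147),C(400,121)])
g=shot('wrist','wrist38');cv2.imwrite('pics/w38.png',g['pixels'][:,:,::-1])
```

```text
lip fit [4.18593142e-02 5.93950363e+02] [ 0.   -0.01  0.29 -0.3  -0.34  0.35] gaps [np.float64(5.09), np.float64(6.63)] plate yaw -0.06096804046416502 rail yaw -0.041859314162972026 [[585.8615983937915, -71.44453408540208], [580.9802189991156, -151.40986777950806]]
```

>>> {"api": "play_rows", "payload": {
  "moves": [
    [[0,0.2,0.05],0,1],
    [[0,0.4,0.05],0,1],
    [[0,0.6,0.05],0,1],
    [[0.02,0.8,0.05],0,1],
    [[0.02,0.9,0.05],0,1],
    [[0.02,0.9,0.05],0,1]
  ]
}}

```text
clock: 52.88
position: [483.6, 98.9, 304.8]
ee_rot: [0.999, -0.027, 0.004, 0.018]
contact_force: [-0.2, -0.6, -3.7]
gripper_width: 14.9
```

Run:
```python
from h import *
gto(420,160,105,-0.0496)
p=shot('wrist','wrist39')
r=strip(p,535,157,-.06); print(r); seat(p,r[0])
cv2.imwrite('pics/w39c.png',cv2.resize(p['pixels'][50:250,100:360,::-1],None,fx=3,fy=3,interpolation=cv2.INTER_NEAREST))
```

```text
clock 52.88 pos [483.6  98.9 304.8] gp [484.6  93.3 149.9] yaw -0.0542 tilt [ 0.006  -0.0362] F [-0.2 -0.6 -3.7] w 14.9 j6 0.95 -> shift [-0.2153  0.2225 -0.1497] turn 0.0087
(array([ 5.32892233e+02,  1.53822853e+02, -7.42437334e-02]), np.float64(0.1018805280327797), 1)
origin-to-lip 68.65499497741123 yaw rel -0.02464373343098713
```

View pics/w39c.png

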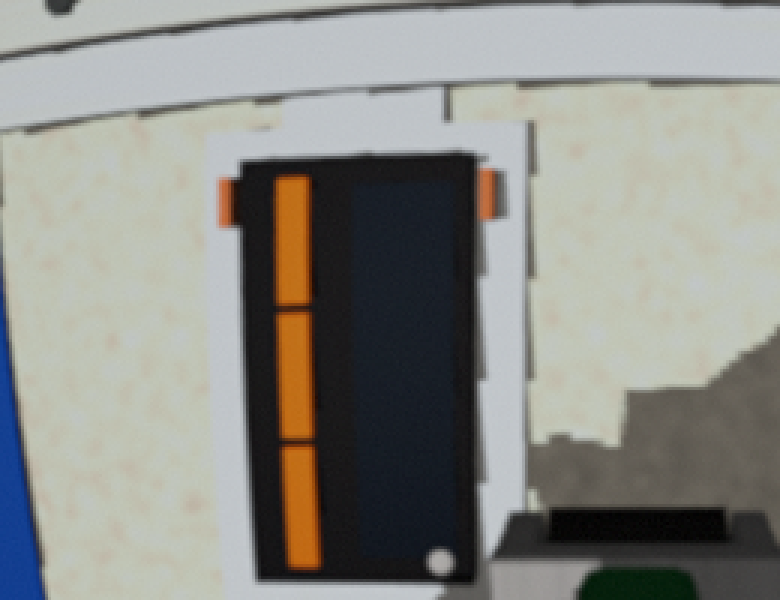

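Run:
```python
from h import *
gto(432,148,64,-0.0496)
```

```text
clock 52.92 pos [483.3  97.5 304.7] gp [484.1  91.8 149.8] yaw -0.056 tilt [ 0.0049 -0.0368] F [-0.2 -0.2 -4.2] w 14.9 j6 0.95 -> shift [-0.1737  0.1874 -0.2859] turn 0.0122
```

>>> {"api": "play_rows", "payload": {
  "moves": [
    [[-0.1,0.05,0],0.012,1],
    [[-0.174,0.187,-0.05],0.012,1],
    [[-0.174,0.187,-0.2],0.012,1],
    [[-0.174,0.187,-0.28],0.012,1],
    [[-0.174,0.187,-0.29],0.012,1],
    [[-0.174,0.187,-0.29],0.012,1]
  ]
}}

```text
clock: 53.68
position: [431.5, 153.3, 218.0]
ee_rot: [1.0, -0.025, 0.003, 0.018]
contact_force: [-0.6, 0.5, -2.9]
gripper_width: 15.0
```

Run:
```python
from h import *
gto(447.3,147.2,62.5,-0.0496)
p=shot('wrist','wrist40')
```

```text
clock 53.67 pos [431.5 153.3 218. ] gp [432.3 147.6  63.1] yaw -0.0505 tilt [ 0.0054 -0.0367] F [-0.6  0.5 -2.9] w 15.0 j6 0.77 -> shift [ 0.0499 -0.0014 -0.0021] turn 0.0017
```

View pics/wrist40.png

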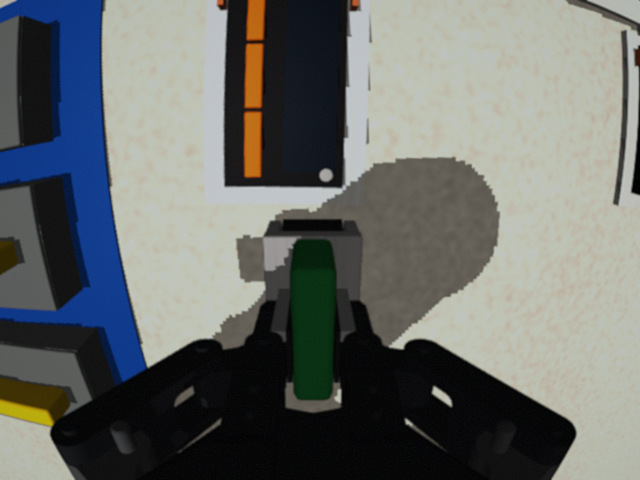

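>>> {"api": "play_rows", "payload": {
  "moves": [
    [[0.02,-0.0005,0],0,1],
    [[0.035,-0.001,0],0,1],
    [[0.045,-0.001,0],0,1],
    [[0.055,-0.001,0],0,1],
    [[0.065,-0.001,0],0,1],
    [[0.072,-0.001,0],0,1],
    [[0.072,-0.001,0],0,1]
  ]
}}

```text
clock: 54.6
position: [451.2, 152.5, 220.2]
ee_rot: [0.999, -0.025, 0.001, 0.02]
contact_force: [-16.3, 3.4, 21.3]
gripper_width: 14.7
```

Run:
```python
from h import *
gto(447.3,147.2,62.5,-0.0496)
```

```text
clock 54.6 pos [451.2 152.5 220.2] gp [451.3 146.5  65.4] yaw -0.0504 tilt [ 0.0008 -0.0391] F [-16.3   3.4  21.3] w 14.7 j6 0.8 -> shift [-0.0133  0.0024 -0.0095] turn 0.0016
```

>>> {"api": "play_rows", "payload": {
  "moves": [
    [[-0.03,0,0],0,1],
    [[-0.07,0,0.02],0,1],
    [[-0.07,-0.05,0.2],0,1],
    [[0.0,-0.12,0.3],0,1],
    [[0.1,-0.2,0.3],0,1],
    [[0.12,-0.2,0.3],0,1],
    [[0.12,-0.2,0.3],0,1]
  ]
}}

```text
clock: 55.48
position: [486.8, 92.3, 309.6]
ee_rot: [0.999, -0.026, 0.0, 0.02]
contact_force: [-0.3, -0.0, -3.9]
gripper_width: 14.9
```

Run:
```python
from h import *
gto(432,148,61.8,-0.0496)
p=shot('wrist','wrist41')
r=strip(p,535,154,-.06); print(r); seat(p,r[0])
cv2.imwrite('pics/w41c.png',cv2.resize(p['pixels'][50:250,100:360,::-1],None,fx=3,fy=3,interpolation=cv2.INTER_NEAREST))
```

```text
clock 55.48 pos [486.8  92.3 309.6] gp [486.6  86.2 154.7] yaw -0.0514 tilt [-0.0008 -0.0396] F [-0.3 -0.  -3.9] w 14.9 j6 0.97 -> shift [-0.1822  0.206  -0.3097] turn 0.0034
(array([ 5.35121871e+02,  1.53949104e+02, -5.79480613e-02]), np.float64(0.0938371792435646), 1)
origin-to-lip 66.43428358099361 yaw rel -0.008348061276307911
```

View pics/w41c.png

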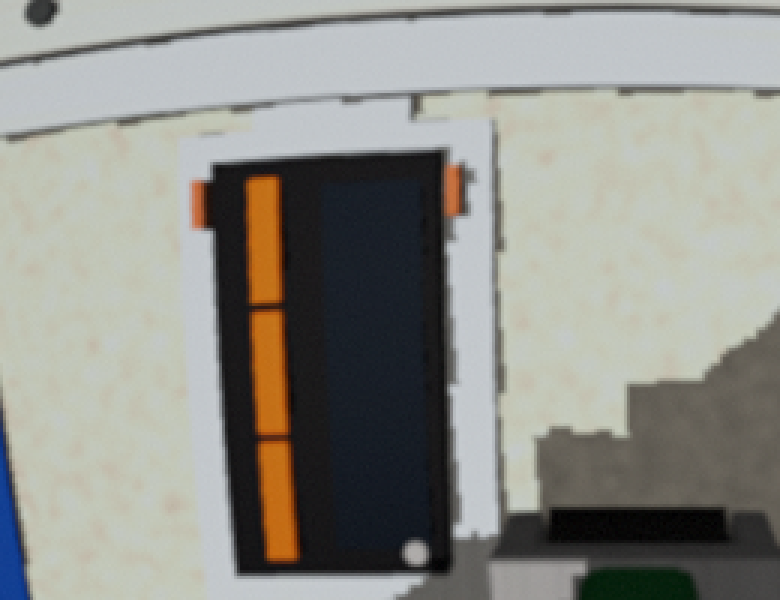

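Run:
```python
from h import *
gto(505,169.7,95,-0.055)
```

```text
clock 55.52 pos [486.4  92.6 309.5] gp [486.2  86.4 154.7] yaw -0.0505 tilt [-0.0012 -0.0398] F [-0.8  0.2 -3.8] w 15.3 j6 0.97 -> shift [ 0.0626  0.2777 -0.1988] turn -0.0085
```

>>> {"api": "play_rows", "payload": {
  "moves": [
    [[0.03,0.13,0],0,1],
    [[0.062,0.25,-0.03],-0.008,1],
    [[0.062,0.278,-0.12],-0.008,1],
    [[0.062,0.278,-0.19],-0.008,1],
    [[0.062,0.278,-0.2],-0.008,1],
    [[0.062,0.278,-0.2],-0.008,1]
  ]
}}

```text
clock: 56.28
position: [504.9, 176.3, 249.8]
ee_rot: [0.999, -0.027, 0.0, 0.02]
contact_force: [0.6, 0.3, -3.3]
gripper_width: 14.4
```

Run:
```python
from h import *
gto(505,169.7,78,-0.055)
p=shot('wrist','wrist42')
```

```text
clock 56.27 pos [504.9 176.3 249.8] gp [504.7 170.1  95. ] yaw -0.0538 tilt [-0.0011 -0.0399] F [ 0.6  0.3 -3.3] w 14.4 j6 0.84 -> shift [ 0.001  -0.0014 -0.0566] turn -0.0022
```

View pics/wrist42.png

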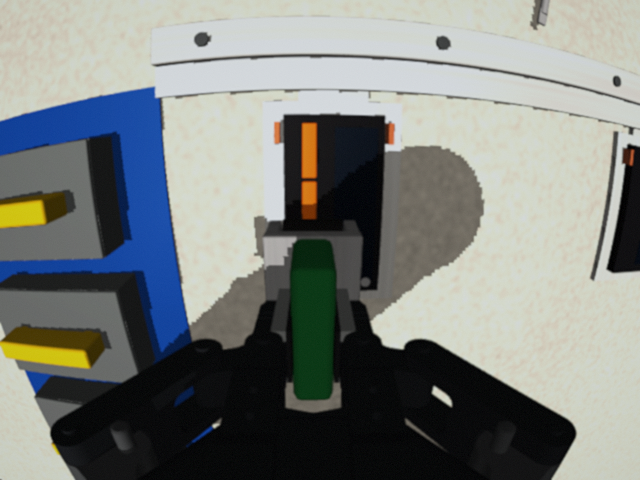

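>>> {"api": "play_rows", "payload": {
  "moves": [
    [[0.0,-0.001,-0.03],0,1],
    [[0.0,-0.001,-0.05],0,1],
    [[0.0,-0.001,-0.06],0,1],
    [[0.0,-0.001,-0.068],0,1],
    [[0.0,-0.001,-0.075],0,1],
    [[0.0,-0.001,-0.08],0,1],
    [[0.0,-0.001,-0.08],0,1]
  ]
}}

```text
clock: 57.2
position: [507.0, 176.0, 231.2]
ee_rot: [0.999, -0.025, 0.004, 0.02]
contact_force: [-1.7, -6.1, 21.6]
gripper_width: 15.2
```

>>> {"api": "play_rows", "payload": {
  "moves": [
    [[0.03,-0.002,-0.015],0,1],
    [[0.06,-0.003,-0.016],0,1],
    [[0.09,-0.005,-0.016],0,1],
    [[0.12,-0.007,-0.016],0,1],
    [[0.15,-0.008,-0.016],0,1],
    [[0.18,-0.01,-0.016],0,1],
    [[0.205,-0.011,-0.016],0,1],
    [[0.22,-0.012,-0.016],0,1],
    [[0.22,-0.012,-0.016],0,1]
  ]
}}

```text
clock: 58.32
position: [575.6, 172.9, 231.4]
ee_rot: [1.0, -0.024, 0.008, 0.018]
contact_force: [-0.4, -2.6, 15.5]
gripper_width: 15.1
```

Run:
```python
from h import *
gto(505,169.7,75.6,-0.055)
```

```text
clock 58.33 pos [575.6 172.9 231.4] gp [578.1 167.2  76.5] yaw -0.0489 tilt [ 0.0158 -0.0373] F [-0.4 -2.6 15.5] w 15.1 j6 0.91 -> shift [-0.2435  0.0085 -0.0031] turn -0.0117
```

>>> {"api": "play_rows", "payload": {
  "moves": [
    [[-0.03,0.002,-0.018],-0.01,1],
    [[-0.07,0.003,-0.018],-0.012,1],
    [[-0.11,0.004,-0.018],-0.012,1],
    [[-0.15,0.005,-0.018],-0.012,1],
    [[-0.19,0.007,-0.018],-0.012,1],
    [[-0.23,0.008,-0.018],-0.012,1],
    [[-0.26,0.009,-0.018],-0.012,1],
    [[-0.27,0.009,-0.018],-0.012,1],
    [[-0.27,0.009,-0.018],-0.012,1]
  ]
}}

```text
clock: 59.45
position: [497.0, 176.4, 231.3]
ee_rot: [0.999, -0.026, 0.013, 0.017]
contact_force: [-0.6, -3.4, 21.9]
gripper_width: 14.8
```

Run:
```python
from h import *
gto(505,169.7,75.6,-0.055)
p=shot('wrist','wrist43')
```

```text
clock 59.45 pos [497.  176.4 231.3] gp [500.9 171.1  76.4] yaw -0.0519 tilt [ 0.025  -0.0347] F [-0.6 -3.4 21.9] w 14.8 j6 0.81 -> shift [ 0.0137 -0.0045 -0.0028] turn -0.0059
```

View pics/wrist43.png

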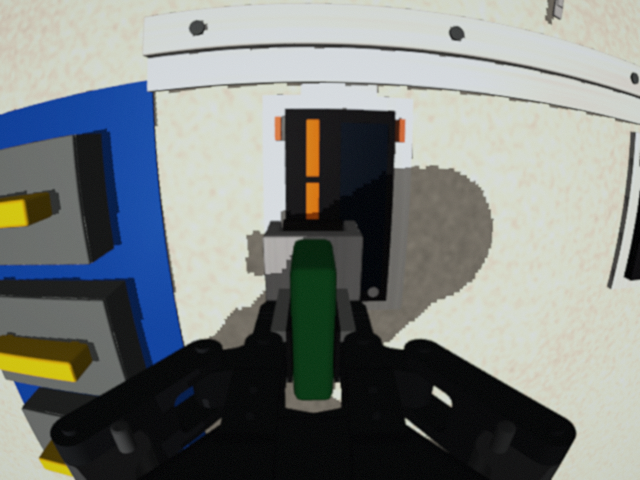

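>>> {"api": "play_rows", "payload": {
  "moves": [
    [[0.02,-0.001,-0.025],0,1],
    [[0.06,-0.003,-0.028],0,1],
    [[0.1,-0.005,-0.028],0,1],
    [[0.13,-0.007,-0.028],0,1],
    [[0.13,-0.007,-0.028],0,1]
  ]
}}

```text
clock: 60.12
position: [539.6, 174.8, 230.0]
ee_rot: [0.999, -0.024, 0.019, 0.016]
contact_force: [-0.4, -6.5, 26.4]
gripper_width: 14.9
```

Run:
```python
from h import *
gto(505,169.7,75.6,-0.055)
p=shot('wrist','wrist44')
c=shot('side','side44');cv2.imwrite('pics/sd44c.png',cv2.resize(c['pixels'][230:350,220:380,::-1],None,fx=4,fy=4,interpolation=cv2.INTER_CUBIC))
c=shot('scene','scene44');cv2.imwrite('pics/sc44c.png',cv2.resize(c['pixels'][120:260,280:460,::-1],None,fx=4,fy=4,interpolation=cv2.INTER_CUBIC))
```

```text
clock 60.12 pos [539.6 174.8 230. ] gp [545.3 169.7  75.2] yaw -0.0485 tilt [ 0.0365 -0.0329] F [-0.4 -6.5 26.4] w 14.9 j6 0.86 -> shift [-0.1341  0.0003  0.0014] turn -0.0125
```

View pics/sd44c.png

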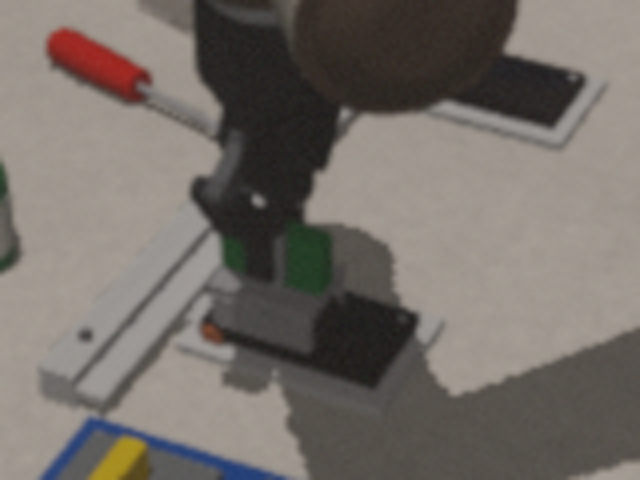

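View pics/sc44c.png

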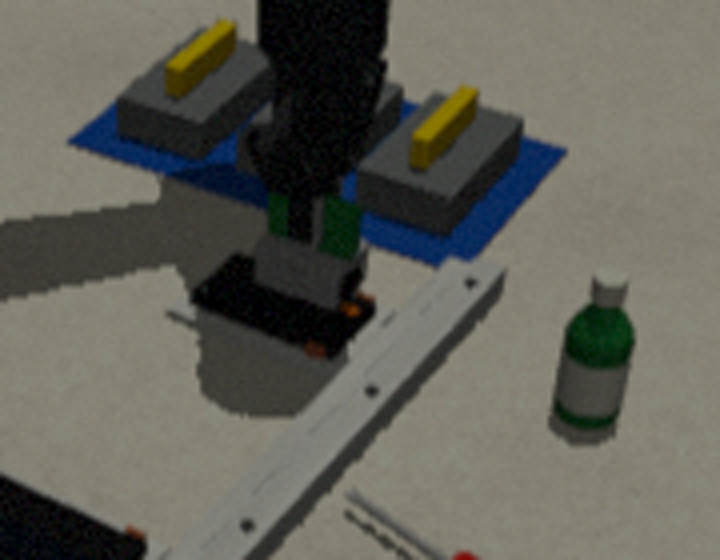

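>>> {"api": "play_rows", "payload": {
  "moves": [
    [[0.02,-0.001,-0.025],0,1],
    [[0.05,-0.003,-0.025],0,1],
    [[0.08,-0.004,-0.025],0,1],
    [[0.1,-0.005,-0.025],0,1],
    [[0.1,-0.005,-0.025],0,1]
  ]
}}

```text
clock: 60.9
position: [572.8, 173.1, 230.0]
ee_rot: [0.999, -0.022, 0.025, 0.015]
contact_force: [-1.3, -6.6, 26.2]
gripper_width: 15.0
```

>>> {"api": "play_rows", "payload": {
  "moves": [
    [[-0.03,0.002,-0.02],0,1],
    [[-0.07,0.004,-0.02],0,1],
    [[-0.11,0.006,-0.02],0,1],
    [[-0.15,0.008,-0.02],0,1],
    [[-0.19,0.01,-0.02],0,1],
    [[-0.22,0.012,-0.02],0,1],
    [[-0.24,0.012,-0.02],0,1],
    [[-0.24,0.012,-0.02],0,1]
  ]
}}

```text
clock: 61.9
position: [503.0, 176.3, 230.1]
ee_rot: [0.999, -0.02, 0.028, 0.016]
contact_force: [-1.4, -9.1, 26.4]
gripper_width: 15.1
```

Run:
```python
from h import *
gto(505,169.7,75.6,-0.055)
p=shot('wrist','wrist45')
```

```text
clock 61.9 pos [503.  176.3 230.1] gp [511.8 171.3  75.4] yaw -0.0413 tilt [ 0.0563 -0.0324] F [-1.4 -9.1 26.4] w 15.1 j6 0.8 -> shift [-0.0224 -0.0049  0.0006] turn -0.0263
```

View pics/wrist45.png

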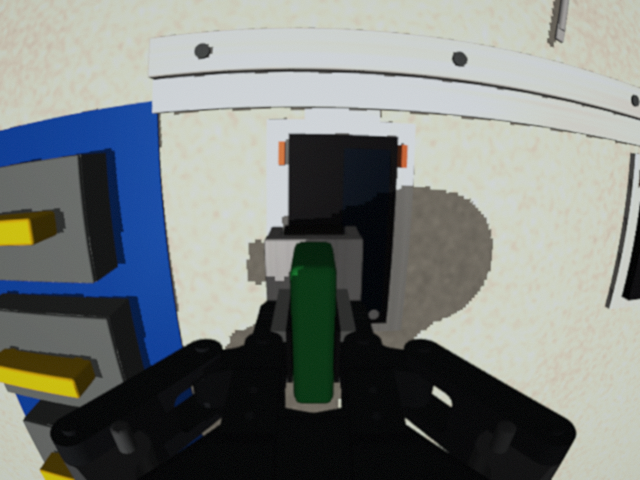

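>>> {"api": "play_rows", "payload": {
  "moves": [
    [[-0.03,0,-0.014],0,1],
    [[-0.05,0.0,-0.014],0,1],
    [[-0.02,0.0,-0.014],0,1],
    [[0.03,-0.002,-0.014],0,1],
    [[0.08,-0.004,-0.012],0,1],
    [[0.08,-0.004,0.02],0,1],
    [[0.08,-0.1,0.15],0,1],
    [[0.0,-0.25,0.2],0,1],
    [[-0.08,-0.28,0.23],0,1],
    [[-0.08,-0.28,0.23],0,1]
  ]
}}

```text
clock: 63.2
position: [477.0, 91.1, 299.3]
ee_rot: [0.999, -0.021, 0.028, 0.016]
contact_force: [0.7, 0.2, -3.8]
gripper_width: 14.5
```

Run:
```python
from h import *
gto(450,-350,120,-0.0496)
p=shot('wrist','wrist46')
cv2.imwrite('pics/w46c.png',cv2.resize(p['pixels'][40:240,120:380,::-1],None,fx=3,fy=3,interpolation=cv2.INTER_NEAREST))
```

```text
clock 63.2 pos [477.   91.1 299.3] gp [485.5  86.1 144.6] yaw -0.0426 tilt [ 0.0549 -0.0323] F [ 0.7  0.2 -3.8] w 14.5 j6 0.93 -> shift [-0.1184 -1.4533 -0.082 ] turn -0.0134
```

View pics/wrist46.png

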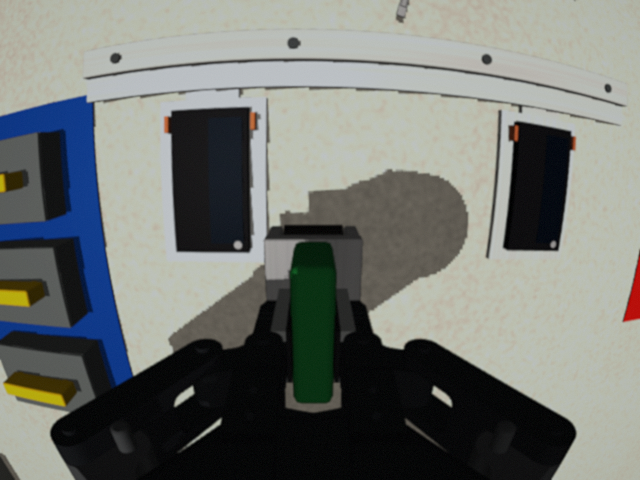

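View pics/w46c.png

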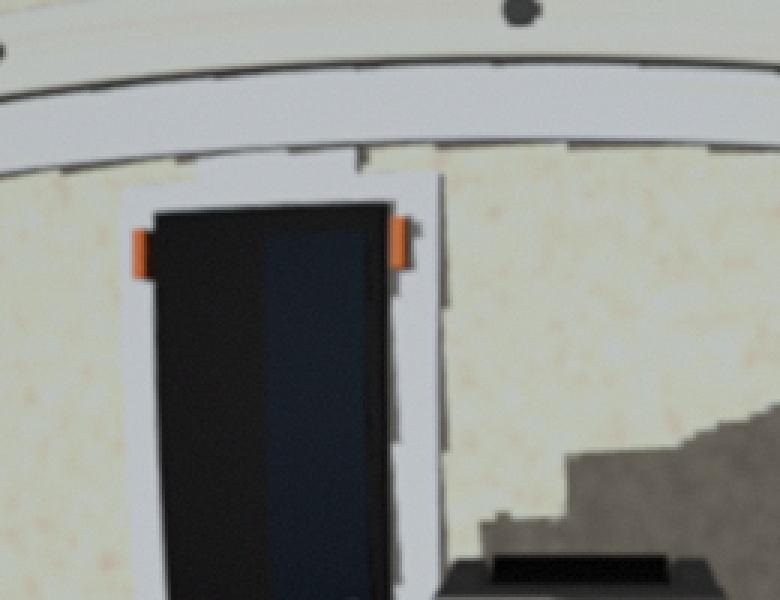

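Run:
```python
from h import *
p=shot('wrist','wrist47')
C=lambda x,y:(x/3+120-.33,y/3+40-.33)
gap(p,[C(5,177),C(178,159),C(290,150),C(440,145),C(570,146),C(710,149)],[C(122,189),C(438,173)])
cv2.imwrite('pics/w47c.png',cv2.resize(p['pixels'][60:260,460:640,::-1],None,fx=3,fy=3,interpolation=cv2.INTER_NEAREST))
```

```text
lip fit [5.13766194e-02 5.93466591e+02] [-0.09 -0.08  0.25  0.13 -0.22  0.01] gaps [np.float64(5.14), np.float64(5.39)] plate yaw -0.05451693507717697 rail yaw -0.051376619426513746 [[598.1158462330334, 190.66889646918642], [593.7955362909842, 111.50030487403889]]
```

View pics/w47c.png

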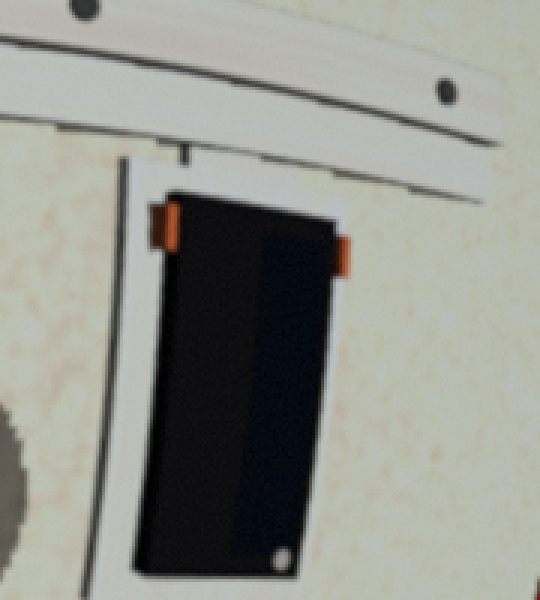

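>>> {"api": "play_rows", "payload": {
  "moves": [
    [[-0.02,-0.2,0.02],0,1],
    [[-0.06,-0.4,0.02],0,1],
    [[-0.1,-0.6,0.02],0,1],
    [[-0.12,-0.64,0.02],0,1],
    [[-0.12,-0.64,0.02],0,1]
  ]
}}

```text
clock: 63.92
position: [443.0, -100.0, 304.6]
ee_rot: [0.999, -0.021, 0.028, 0.015]
contact_force: [0.4, 1.1, -3.5]
gripper_width: 14.9
```

Run:
```python
from h import *
gto(418,-128,62,-0.0496)
p=shot('wrist','wrist48')
cv2.imwrite('pics/w48c.png',cv2.resize(p['pixels'][10:210,190:450,::-1],None,fx=3,fy=3,interpolation=cv2.INTER_NEAREST))
```

```text
clock 63.92 pos [ 443.  -100.   304.6] gp [ 451.6 -105.   149.9] yaw -0.0428 tilt [ 0.0557 -0.0321] F [ 0.4  1.1 -3.5] w 14.9 j6 1.34 -> shift [-0.112  -0.0765 -0.293 ] turn -0.013
```

View pics/w48c.png

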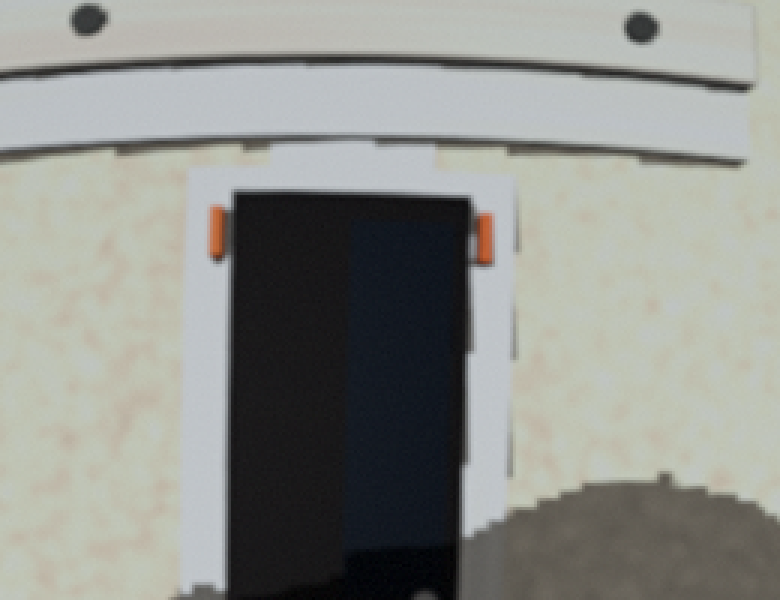

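Run:
```python
from h import *
p=shot('wrist','wrist49')
C=lambda x,y:(x/3+190-.33,y/3+10-.33)
gap(p,[C(5,152),C(118,149),C(245,143),C(375,138),C(510,146),C(640,155),C(740,161)],[C(189,170),C(516,176)])
gap(p,[C(5,152),C(118,147),C(245,141),C(375,138),C(510,145),C(640,153),C(740,160)],[C(189,170),C(516,176)])
```

```text
lip fit [4.50082974e-02 5.92395216e+02] [ 0.8  -0.66 -0.49  0.57 -0.4  -0.44  0.64] gaps [np.float64(5.0), np.float64(6.1)] plate yaw -0.058886998866649685 rail yaw -0.045008297417490795 [[584.2178563965838, -70.51783604874151], [579.5418226823842, -149.83292359081008]]
lip fit [4.43548753e-02 5.92611903e+02] [ 0.56 -0.4  -0.26  0.27 -0.46 -0.26  0.55] gaps [np.float64(5.26), np.float64(6.42)] plate yaw -0.058886998866649685 rail yaw -0.04435487532609035 [[584.2178563965838, -70.51783604874151], [579.5418226823842, -149.83292359081008]]
```

>>> {"api": "play_rows", "payload": {
  "moves": [
    [[0,-0.2,0],0,1],
    [[0,-0.4,0],0,1],
    [[0,-0.6,0],0,1],
    [[0,-0.8,0],0,1],
    [[0,-0.82,-0.1],0,1],
    [[0,-0.82,-0.2],0,1],
    [[0,-0.82,-0.26],0,1],
    [[0,-0.82,-0.28],0,1],
    [[0,-0.82,-0.28],0,1]
  ]
}}

```text
clock: 65.15
position: [444.6, -344.3, 220.8]
ee_rot: [0.999, -0.019, 0.029, 0.015]
contact_force: [-0.4, -0.7, -1.8]
gripper_width: 15.3
```

Run:
```python
from h import *
gto(450,-350,62.8,-0.0496)
p=shot('wrist','wrist50')
c=shot('scene','scene50');cv2.imwrite('pics/sc50c.png',cv2.resize(c['pixels'][240:380,80:280,::-1],None,fx=3,fy=3,interpolation=cv2.INTER_CUBIC))
```

```text
clock 65.15 pos [ 444.6 -344.3  220.8] gp [ 453.4 -349.2   66.1] yaw -0.0383 tilt [ 0.0567 -0.032 ] F [-0.4 -0.7 -1.8] w 15.3 j6 1.89 -> shift [-0.0112 -0.0022 -0.0111] turn -0.0217
```

View pics/sc50c.png

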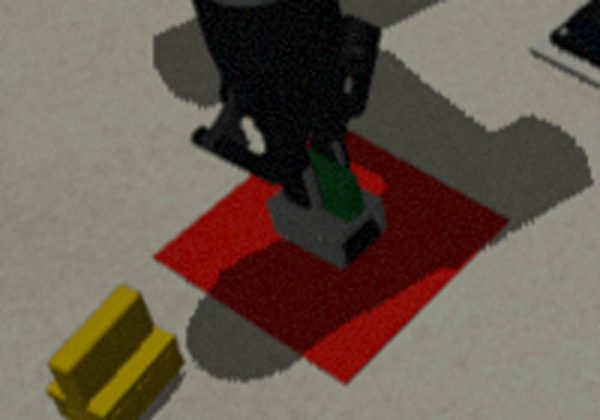

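Roller sits over the middle of the red mat. I'll lower it until it touches, then release and rise.

>>> {"api": "play_rows", "payload": {
  "moves": [
    [[0,0,-0.006],0,1],
    [[0,0,-0.012],0,1],
    [[0,0,-0.016],0,1],
    [[0,0,-0.016],0,1]
  ]
}}

```text
clock: 65.75
position: [444.8, -344.7, 217.7]
ee_rot: [0.999, -0.019, 0.03, 0.016]
contact_force: [-1.2, 1.0, 2.3]
gripper_width: 15.2
```

Run:
```python
from h import *
gto(450,-350,62.8,-0.0496)
```

```text
clock 65.75 pos [ 444.8 -344.7  217.7] gp [ 454.  -349.9   63.1] yaw -0.0388 tilt [ 0.0597 -0.0334] F [-1.2  1.   2.3] w 15.2 j6 1.89 -> shift [-0.0132  0.     -0.0009] turn -0.0206
```

>>> {"api": "play_rows", "payload": {
  "moves": [
    [[0,0,-0.002],0,1],
    [[0,0,0],0,0.4],
    [[0,0,0],0,0],
    [[0,0,0],0,-1],
    [[0,0,0],0,-1],
    [[0,0,0.01],0,-1],
    [[0,0,0.1],0,-1],
    [[0,0,0.25],0,-1],
    [[0,0,0.35],0,-1],
    [[0,0,0.35],0,-1]
  ]
}}

```text
clock: 67.0
position: [445.3, -345.0, 325.9]
ee_rot: [0.999, -0.019, 0.033, 0.018]
contact_force: [0.4, -0.5, 0.4]
gripper_width: 85.5
```

Run:
```python
from h import *
gto(450,-350,62.8,-0.0496)
p=shot('wrist','wrist51');shot('scene','scene51');shot('side','side51')
print(fitbox([p],'green',(453,-350,-.05),[-30,30],[-8,8],[39,73],margin=20))
```

```text
clock 67.0 pos [ 445.3 -345.   325.9] gp [ 455.5 -350.6  171.4] yaw -0.0385 tilt [ 0.0658 -0.0363] F [ 0.4 -0.5  0.4] w 85.5 j6 1.89 -> shift [-0.0183  0.0025 -0.3619] turn -0.0212
(array([ 4.56240861e+02, -3.51893366e+02, -3.68422872e-02]), np.float64(0.13537569344043732), 1)
```

View pics/wrist51.png

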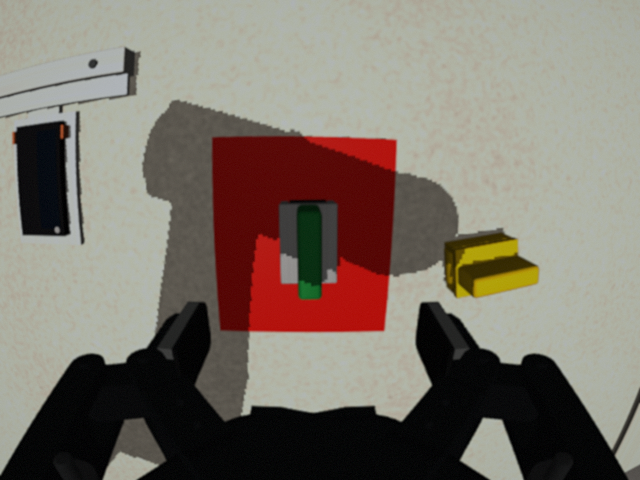

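View pics/side51.png

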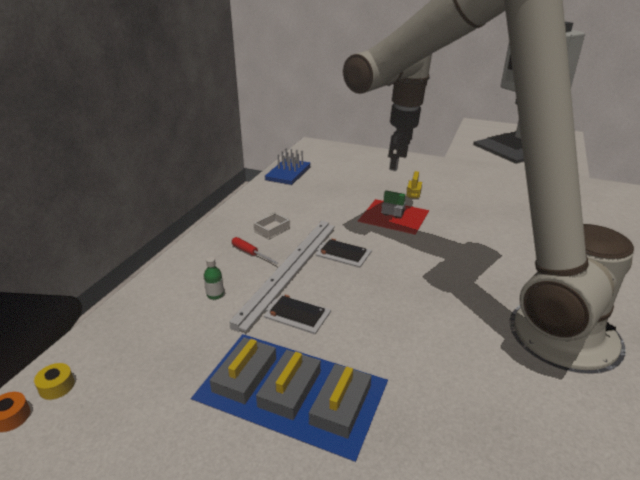

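View pics/scene51.png

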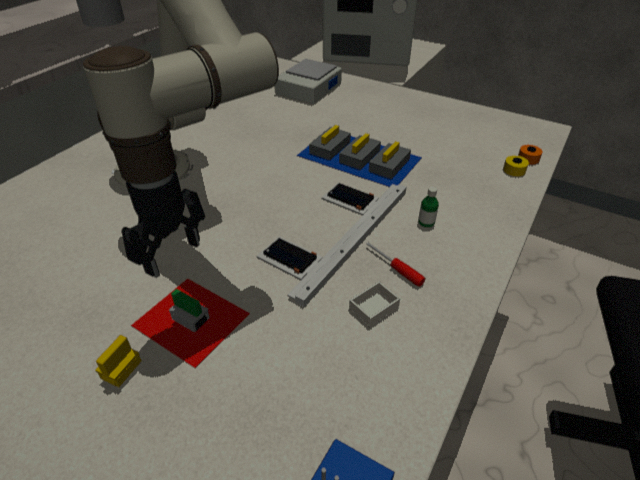

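Run:
```python
from h import *
print(arm.job_done())
```

```text
the job is handed in; nothing more can be done
None
```

The job is handed in at 67 s, with both carriers' tabs home under the lip and the arm clear of everything. Only carriers A and C were there; cover B stood on the bench with no carrier under it.

**Last checks**
- **Covers:** all three stand upright on the blue mat. Cover B was knocked about 4 cm aside during the run, so I found it again before gripping it.
- **Seal strips:** no orange is left on either phone, so all six pieces look flush. I pressed them at about 20 to 30 N. Each phone needed a second pass, because the first left the front piece on A and the front two on C proud.
- **Roller:** it stands near the middle of the red mat, released and settled.
- **Things behind the rail:** they look undisturbed in the last pictures.

**What went less well**
- **Carriers slipped back:** after the covers came off, carrier A was about 3.6 mm and carrier C about 2.6 mm short of the stop, though their tabs were still under the lip. I pushed both home again with the roller against the rear edge of each plate, not with the fingers.
- **Seating now:** the gap between plate and lip measures about 5 to 6 mm on both, where fully home should be 6 mm. Carrier A still reads about 0.5° askew, which is close to what I can measure.
- **Roller climbed the plate:** when I pushed carrier C, the roller's wheel rode slightly up the edge of the plate, with about 21 N of vertical force.

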